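Load splined collars on the turning stand and wind it once round

TASK

Load the turning stand: slide every splined collar (six-slotted bore) that lies on the bench down the toothed arbor until all are stacked fully home, turning each until its slots meet the teeth, and leave the plain-bored ring where it is. Then, to check that the loaded stand runs free, take the crank handle counter-clockwise (seen from above) past the index block and once fully round from there, and leave it standing at the index block, let go.

Things in the scene. Friction and masses are not known exactly. Their poses are not given: they have to be found in the camera images.
- spindle (a joint): angle of the stand's spindle (arbor, arm and crank handle turn together about the upright arbor axis), counter-clockwise from above; 0, 6.283 and 12.566 = arm points at the index block. Starts between -1.2 and -0.5, range -1.5 to 14.0, stays where left: needs about 0.2 N m, some 3 N at the handle.
- arbor_seat (a point): on the arbor axis at the shoulder (radius 28 mm) where the first collar lands, 40 mm above the bench; turns with the spindle; x points along the arm. Arbor: six straight teeth every 60 degrees from this x axis, 7 mm wide, tips at radius 21 mm, up to 84 mm above this point; tapered 5 mm more; round nose ends at 96 mm.
- crank_handle (a point): middle of the upright crank handle: black, freely revolving sleeve, 20 mm diameter, 45 to 115 mm above the bench (this point 80 mm), 75 mm from the arbor axis. Axes as arbor_seat. The arm below it is 24 mm wide, 30 to 39 mm above the bench, and ends 102 mm from the axis in a small pointer.
- stand: fixed round grey base of the turning stand, 124 mm across; origin on the arbor axis at the bench. Its x axis points to the index block, a small steel block 24 mm high, 108 mm from the axis; the arm passes above it.
- toggle_clamp: fixed red-handled clamp, an obstacle 150 mm tall, x 0.58 to 0.71, y -0.18 to -0.12 (world)
- tool_tin: fixed red tool box, an obstacle 101 mm tall, x 0.37 to 0.55, y below -0.285 (world)
- lever_press: fixed blue lever press, an obstacle 0.46 m tall, x 0.33 to 0.58, y above 0.21 (world)
- plain_ring_mid (a point): centre (10 mm above the underside) of the plain steel ring: 60 mm diameter, 20 mm thick like the collars, but with a plain round 34 mm bore and no slots; does not fit the arbor and stays where it is
- collar1_mid (a point): centre (10 mm above the underside) of splined collar 1: round, steel, 60 mm diameter, 20 mm thick, 0.2 kg, flat on the bench at the start. z = bore axis; six bore slots every 60 degrees from this x axis, 10 mm wide (1.5 mm to spare each side of a tooth, 4 degrees) to radius 23.5 mm, lands to radius 11 mm. All alike, either face up. 3 or 4 present (None if absent).
- collar2_mid (a point): centre (10 mm above the underside) of splined collar 2: round, steel, 60 mm diameter, 20 mm thick, 0.2 kg, flat on the bench at the start. z = bore axis; six bore slots every 60 degrees from this x axis, 10 mm wide (1.5 mm to spare each side of a tooth, 4 degrees) to radius 23.5 mm, lands to radius 11 mm. All alike, either face up. 3 or 4 present (None if absent).
- collar3_mid (a point): centre (10 mm above the underside) of splined collar 3: round, steel, 60 mm diameter, 20 mm thick, 0.2 kg, flat on the bench at the start. z = bore axis; six bore slots every 60 degrees from this x axis, 10 mm wide (1.5 mm to spare each side of a tooth, 4 degrees) to radius 23.5 mm, lands to radius 11 mm. All alike, either face up. 3 or 4 present (None if absent).
- collar4_mid (a point): centre (10 mm above the underside) of splined collar 4: round, steel, 60 mm diameter, 20 mm thick, 0.2 kg, flat on the bench at the start. z = bore axis; six bore slots every 60 degrees from this x axis, 10 mm wide (1.5 mm to spare each side of a tooth, 4 degrees) to radius 23.5 mm, lands to radius 11 mm. All alike, either face up. 3 or 4 present (None if absent).
Things that resemble listed ones, but are neither listed nor needed, are in the scene too. What is shaped like the part that bears collar3_mid but black is not meant.

How it is judged:
By the outcome, as a careful person would: the job done as asked, in the order asked, and still so for the second after the job is handed in, with the robot touching nothing.
Of collar1, collar2, collar3, collar4 only 3 to 4 are there at a start; the rules pass over those that are not, and their reading is None.
At some moment in a run one of collar1, collar2, collar3, collar4 may be knocked a few centimetres aside while the robot is not near it.
Once in a run the grip may slacken for a moment while it holds something.
It also fails if it takes over 208 s, if anything falls off the work surface, if the arm or the gripper's body presses on something with over 40 N, if the wrist force passes 120 N, or if a joint passes its speed limit or range.

ROBOT

A 6-joint arm with a two-finger parallel gripper is mounted at the origin on a cart in front of the work surface, level with it; the furniture and walls round the work are solid. World frame = base frame: x ahead of the robot, y to its left, z up, the work surface at z = 0. Lengths are in mm, angles in rad, forces in N, time in s.
With the tool pointing down it reaches from about 350 to 975 mm from the base axis. Payload 7.1 kg.
Tool frame: the origin (TCP) lies at the very end of the fingers, on their centre line; the grasp point (between the pads) lies 19 mm behind it; z points along the fingers, y is the direction in which the jaws open and shut (so a half turn about z gives the same grasp; the last joint's range is limited). The gripper opens to 88 mm and grips with 3 to 60 N. Pads are 20 mm wide; open, the fingers measure 115 mm over their backs; the gripper's body (75 mm by 178 mm) begins 61 mm behind the grasp point.
Start: joints at [1.208, 0.423, 1.63, -0, 1.089, -0.019], TCP at [210.635, 588.42, 222.675] pointing down, gripper open.
Joint ranges: [-3, 3], [-0.9, 2.11], [0.09, 2.58], [-1.31, 4.45], [0.11, 2.69], [-2.54, 2.54]. Speed limits (rad/s): [2.39, 2.39, 3.01, 3.14, 3.14, 3.14].

INTERFACE

Orientations are given as a rotation vector (axis times angle).
In Python, from workcell import readout, imaging, close_job gives the robot as it stands.
- The arm moves only by the tool carry_out, never from a script. Its argument "rows" is a list of rows, each a list of 3 entries, a list of its own where there are three numbers: the shift along the tool's x, y, z in m, then the turn, a rotation vector about the tool's x, y, z in rad, then the closure, from 0 (fully open) to 1 (shut). In form: [[[dx, dy, dz], [wx, wy, wz], hand], ...]. A call has 1 to 12 rows; each row shifts and turns the commanded pose from where the row before left it, along the tool's axes as they then stand; what a row does not reach is not made up. A row lasts 1/12 s, in which the tool goes at most 41.7 mm and 7.16 degrees, less where a joint would pass 70% of its speed; a pose out of reach is approached as far as the arm can. A call with a gripper value outside its range is refused whole. The fingers move at their own pace and stop on an object; the grip force is fixed at half the most. Time passes only in rows, so rows that do not move let the fingers close. It gives the time, the measured TCP pose, the force and the opening at its end, in the units of the state.
- readout.get_obs(): the state, without advancing time (a new reading comes with each control period).
- imaging.get_image(name): name is "side" or "top"; returns the picture (384x512x3 uint8, red, green, blue); there is no depth.
- imaging.camera_params(name): a dict with "fx", "fy", "cx", "cy" (pixels), "rvec" (rotation vector, rad) and "tvec" (3), from world to camera coordinates, as OpenCV has them. Camera axes: x right, y down, z forward; pixel columns grow to the right and rows downward; lengths in mm; the calibration is good to about 2 mm. A picture is of the moment at which its call begins. camera_params takes no time and is no camera call.
- close_job(): hands the job in, once; it reports no verdict.
The state is a dict: "t": time; "qpos": joint angles; "qvel": joint speeds; "joint_torque": joint torques, N m; "ee_pos": TCP position; "orientation": TCP orientation; "ft_force": force on the tool from outside, world axes, zero at the start; "moment": the same for the moment, N m; "width": finger opening in mm.
Only numpy, scipy, OpenCV 4.12 (cv2) and the standard library are available. Lean on these libraries where they do the work, as an engineer would, in place of code of your own. Each camera call takes 0.05 s, during which the arm holds its last target.

## Working session

There is one attempt and no reset: what is moved stays moved. The work goes in short steps, Python scripts to look and compute and a tool call to move; the robot and the scene stay as the last step left them, time stands still between calls to the robot, and variables do not carry over. Pictures are saved under pics/ and viewed, and the job is handed in when it is done.

Besides the shell and the picture viewer there is one more tool, called after "Call:" by a JSON object that holds its "api" and its "payload". carry_out: Moves the arm, as the interface text tells. Its arguments: {"type":"object","properties":{"rows":{"type":"array","items":{"type":"array"}}},"required":["rows"]}

```bash
ls; mkdir -p pics
cat > h.py <<'E'
import numpy as np,cv2
from workcell import readout,imaging,close_job
def cam(n):
    p=imaging.camera_params(n);R,_=cv2.Rodrigues(np.array(p['rvec'],float));K=np.array([[p['fx'],0,p['cx']],[0,p['fy'],p['cy']],[0,0,1]]);return K,R,np.array(p['tvec'],float).ravel()
def ray(n,u,v,z):
    K,R,t=cam(n);C=-R.T@t;d=R.T@np.linalg.inv(K)@np.array([u,v,1.]);return C+d*(z-C[2])/d[2]
def proj(n,P):
    K,R,t=cam(n);q=K@(R@np.array(P,float)+t);return q[:2]/q[2]
def shot(n,f):
    im=np.array(imaging.get_image(n));np.save('pics/'+f+'.npy',im);cv2.imwrite('pics/'+f+'.png',im[:,:,::-1]);return im
def crop(f,u,v,w,s,out):
    im=np.load('pics/'+f+'.npy');u,v=int(u),int(v);c=im[max(0,v-w):v+w,max(0,u-w):u+w,::-1];cv2.imwrite('pics/'+out+'.png',cv2.resize(c,None,fx=s,fy=s,interpolation=cv2.INTER_CUBIC))
E
python3 - <<'E'
from h import *
print(readout.get_obs())
for n in('top','side'):
    shot(n,n+'0');K,R,t=cam(n);print(n,K[0,0],-R.T@t,R[2])
E
```

```text
pics
{'t': 0.0, 'qpos': array([ 1.20805203e+00,  4.23841512e-01,  1.63067917e+00,  2.39154117e-06,
        1.08859278e+00, -1.90031186e-02]), 'qvel': array([-1.27923242e-03, -2.32058111e-03,  8.00489160e-04, -2.76695408e-05,
        1.35678397e-04,  7.92615262e-04]), 'joint_torque': array([-7.79828533e-04, -5.44626546e+01, -2.73666447e+01,  6.42977818e-02,
        2.27958133e-02, -1.48597037e-04]), 'ee_pos': array([210.41384504, 587.93088139, 221.90553308]), 'orientation': array([-5.37244876e-01, -3.09501874e+00,  2.34464519e-03]), 'ft_force': array([-0.22138731,  0.29093229,  0.34463855]), 'moment': array([-0.00693534,  0.00872602,  0.07260326]), 'width': 87.57262791920147}
top 396.34312694113623 [ 332.94987079  -66.93309679 1168.17391857] [ 2.06070458e-01 -9.16959660e-04 -9.78536727e-01]
side 430.9368044067592 [  457.66965494 -1143.35643639   939.74947004] [ 0.07357242  0.77239279 -0.63086962]
```

View pics/top0.png

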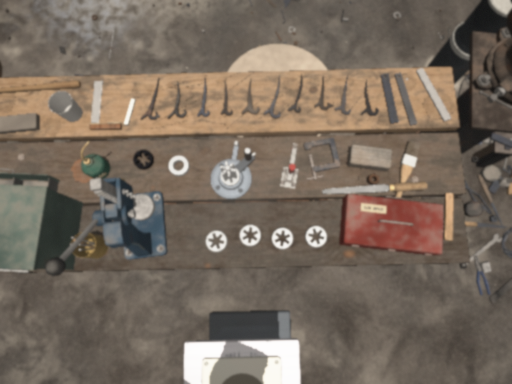

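View pics/side0.png

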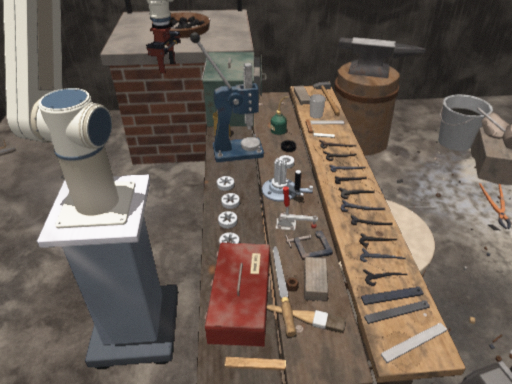

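Run:
```python
from h import *
crop('top0',265,238,70,5.5,'a')
im=np.load('pics/top0.npy');cv2.imwrite('pics/a.png',cv2.resize(im[215:265,195:340,::-1],None,fx=5.5,fy=5.5,interpolation=cv2.INTER_CUBIC))
cv2.imwrite('pics/b.png',cv2.resize(im[130:205,125:265,::-1],None,fx=5.5,fy=5.5,interpolation=cv2.INTER_CUBIC))
im=np.load('pics/side0.npy')
cv2.imwrite('pics/c.png',cv2.resize(im[130:255,200:330,::-1],None,fx=4.6,fy=4.6,interpolation=cv2.INTER_CUBIC))
print(proj('top',[210,588,222]),proj('top',[0,0,0]),proj('side',[210,588,222]))
for u,v in [(216,241),(250,235),(282,238),(316,237),(178,165),(143,159)]: print(ray('top',u,v,20).round())
print(ray('top',231,178,0))
```

```text
[-23.79165654 334.34468819] [241.53883974 398.24184643] [167.40989016  67.73685402]
[424.  67.  20.]
[439. -31.  20.]
[ 428. -123.   20.]
[ 429. -221.   20.]
[654. 181.  20.]
[675. 287.  20.]
[6.14392182e+02 2.40972083e+01 2.27373675e-13]
```

View pics/a.png

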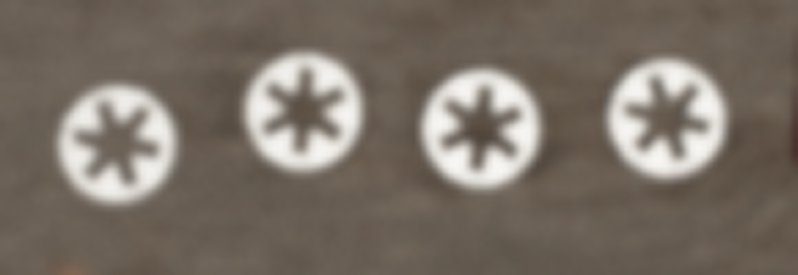

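View pics/b.png

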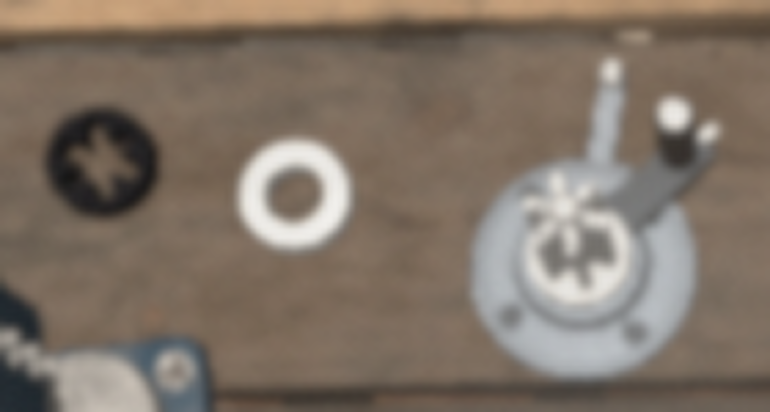

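View pics/c.png

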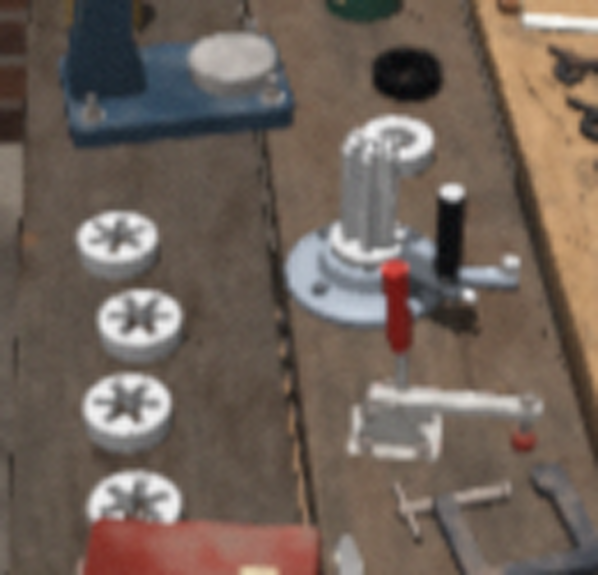

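```bash
cat >> h.py <<'E'
def cent(im,n,u,v,z,r=34,thr=150):
    # centroid of outer blob at plane z
    g=im.min(axis=2).astype(np.uint8);m=(g>thr).astype(np.uint8)
    cs,_=cv2.findContours(m,cv2.RETR_EXTERNAL,cv2.CHAIN_APPROX_NONE)
    best=None
    for c in cs:
        if len(c)<12: continue
        (x,y)=c[:,0].mean(0)
        if np.hypot(x-u,y-v)<10 and (best is None or len(c)>len(best)): best=c
    return best
def unwarp(im,n,cx,cy,z,half=35,s=4):
    xs=np.arange(-half,half,1/s);X,Y=np.meshgrid(xs,xs)
    K,R,t=cam(n);P=np.stack([cx+X,cy+Y,np.full_like(X,z)],-1)@R.T+t
    q=P@K.T;return cv2.remap(im,(q[...,0]/q[...,2]).astype(np.float32),(q[...,1]/q[...,2]).astype(np.float32),cv2.INTER_CUBIC)
def pol(im,n,cx,cy,z,rs,a):
    K,R,t=cam(n);rr,aa=np.meshgrid(rs,a,indexing='ij')
    P=np.stack([cx+rr*np.cos(aa),cy+rr*np.sin(aa),np.full_like(rr,z)],-1)@R.T+t
    q=P@K.T;g=im.mean(axis=2).astype(np.float32)
    return cv2.remap(g,(q[...,0]/q[...,2]).astype(np.float32),(q[...,1]/q[...,2]).astype(np.float32),cv2.INTER_CUBIC)
def ring(im,n,cx,cy,z,R0=30,it=6):
    # refine centre: outer-edge radius at half level, first harmonic
    a=np.linspace(0,2*np.pi,120,endpoint=False);rs=np.arange(24.5,37,.25)
    for _ in range(it):
        p=pol(im,n,cx,cy,z,rs,a);d=cv2.GaussianBlur(p,(5,7),0);g=-np.diff(d,axis=0);g=np.clip(g,0,None)
        e=(g*(rs[:-1,None]+.125)).sum(0)/g.sum(0)
        A=np.stack([np.ones_like(a),np.cos(a),np.sin(a)],1);c,*_=np.linalg.lstsq(A,e,rcond=None)
        cx+=c[1];cy+=c[2]
    return cx,cy,c[0]
def slots(im,n,cx,cy,z,r0=15,r1=22):
    a=np.linspace(0,2*np.pi,360,endpoint=False);p=pol(im,n,cx,cy,z,np.arange(r0,r1,.5),a).mean(0)
    f=(p*np.exp(-6j*a)).mean();ang=-np.angle(-f)/6*1.0
    # dark at slots: p ~ -cos6(a-phi): f ~ -exp(-6i phi)
    return np.degrees(ang)%60,abs(f)
E
python3 - <<'E'
from h import *
T=np.load('pics/top0.npy');S=np.load('pics/side0.npy')
for u,v in [(216,241),(250,235),(282,238),(316,237),(178,165)]:
    p=ray('top',u,v,20);x,y,r=ring(T,'top',p[0],p[1],20);q=ring(S,'side',x,y,20)
    print('top',np.round([x,y,r],1),'side',np.round(q,1),'slots top',slots(T,'top',x,y,20),'side',slots(S,'side',q[0],q[1],20))
E
```

```text
top [424.9  67.6  30.6] side [427.1  66.8  31. ] slots top (np.float64(19.060066436448228), np.float64(24.82988794469)) side (np.float64(18.98046602412383), np.float64(17.264359126559636))
top [439.6 -30.3  30.7] side [441.7 -31.2  31. ] slots top (np.float64(54.25010847810634), np.float64(26.31997427216355)) side (np.float64(54.47362742772559), np.float64(20.39546915525976))
top [ 428.5 -123.3   30.7] side [ 430.8 -124.    30.7] slots top (np.float64(51.510665898420314), np.float64(27.865822163190956)) side (np.float64(51.69794997906767), np.float64(22.040021342413667))
top [ 431.4 -221.    30.7] side [nan nan nan] slots top (np.float64(15.291203227777395), np.float64(26.628733247892757)) side (np.float64(29.999999999999996), np.float64(0.0))
top [654.3 181.3  30.4] side [657.  181.3  30.3] slots top (np.float64(2.1681265379111254), np.float64(0.820865556740685)) side (np.float64(16.011910652392046), np.float64(3.708714433512656))h.py:37: RuntimeWarning: invalid value encountered in divide
  e=(g*(rs[:-1,None]+.125)).sum(0)/g.sum(0)
```

```bash
python3 - <<'E'
from h import *
T=np.load('pics/top0.npy');S=np.load('pics/side0.npy')
for n,(u,v) in dict(top=(230.1,177.6)).items():
    p=ray(n,u,v,40);print(p)
out=[]
for n,im in(('top',T),('side',S)):
    for z in (40,130):
        w=unwarp(im,n,p[0],p[1],z,half=110,s=1.7)
        w=w[::-1,::-1].transpose(1,0,2)[:, :]  # rows: ... 
        for r in (25,50,100):pass
        out.append(w)
top=np.hstack(out[:2]);bot=np.hstack(out[2:])
cv2.imwrite('pics/d.png',cv2.resize(np.vstack([top,bot]),(780,780))[:,:,::-1][:, :])
E
python3 -c "
import cv2;a=cv2.imread('pics/d.png');cv2.imwrite('pics/d2.png',cv2.resize(a,(600,600)))"
```

```text
[606.02241091  23.605924    40.        ]
```

View pics/d2.png

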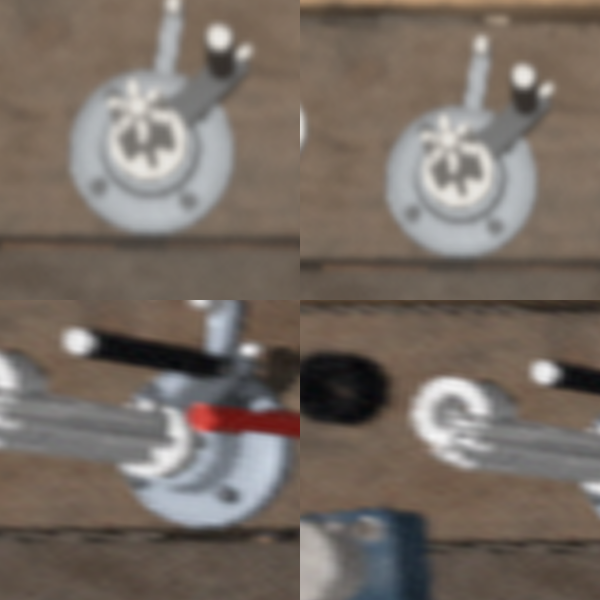

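Run:
```python
from h import *
from scipy.optimize import least_squares
T=np.load('pics/top0.npy');S=np.load('pics/side0.npy')
def arc(im,n,cx,cy,z,R,a0,a1,win=5):
    for _ in range(8):
        a=np.radians(np.arange(a0,a1,3));rs=np.arange(R-win,R+win,.25)
        p=cv2.GaussianBlur(pol(im,n,cx,cy,z,rs,a),(5,5),0);g=np.clip(-np.diff(p,axis=0),0,None)
        e=(g*(rs[:-1,None]+.125)).sum(0)/g.sum(0)
        pts=np.stack([cx+e*np.cos(a),cy+e*np.sin(a)],1)
        f=least_squares(lambda q:np.hypot(pts[:,0]-q[0],pts[:,1]-q[1])-q[2],[cx,cy,R],loss='soft_l1')
        cx,cy=f.x[:2]
    return f.x.round(1),np.abs(f.fun).mean().round(2)
print('top shoulder',arc(T,'top',609,24,40,28,110,290))
for z in(5,10,15):print('top base',z,arc(T,'top',611,24,z,62,70,300))
print('side shoulder',arc(S,'side',612,24,40,28,200,280),)
print('side base',arc(S,'side',612,24,10,62,150,250))
def blob(im,u,v,w,thr):
    g=im.min(axis=2).astype(float)[v-w:v+w+1,u-w:u+w+1];m=np.clip(g-thr,0,None);yy,xx=np.mgrid[v-w:v+w+1,u-w:u+w+1];return (m*xx).sum()/m.sum(),(m*yy).sum()/m.sum()
h=blob(T,248,150,4,110);print('cap top px',h,ray('top',*h,115))
print('side cap proj guess',proj('side',ray('top',*h,115)))
hs=blob(S,298,172,4,110);print('cap side',hs,ray('side',*hs,115))
# index block cap
i=blob(T,236,143,3,120);print('idx top',i,ray('top',*i,24))
print(proj('top',[611,24,136]),proj('top',[611,24,124]),proj('side',[613,23,130]))
```

```text
top shoulder (array([614.1,  25.6,  28.9]), np.float64(0.27))
top base 5 (array([612.3,  25. ,  61.5]), np.float64(0.22))
top base 10 (array([611. ,  24.6,  61.4]), np.float64(0.23))
top base 15 (array([609.7,  24.2,  61.2]), np.float64(0.25))
side shoulder (array([614.5,  17.9,  25.4]), np.float64(0.14))
side base (array([613.6,  22.9,  61.6]), np.float64(0.15))
cap top px (np.float64(247.26044513861774), np.float64(150.31706364701287)) [664.48750035 -30.52244621 115.        ]
side cap proj guess [297.47006035 172.15201108]
cap side (np.float64(297.80896399706097), np.float64(171.16752387950038)) [666.37279313 -25.25547695 115.        ]
idx top (np.float64(235.57840375586855), np.float64(143.2037558685446)) [716.43762643   7.59278288  24.        ]
[227.02165467 167.48109376] [227.41611219 168.62047733] [279.90075759 159.67567634]
```

Run:
```python
from h import *
T=np.load('pics/top0.npy');S=np.load('pics/side0.npy')
o=[]
for n,im in(('top',T),('side',S)):
  for z in(122,126,130):
    for c in((612,24.7),):
        a,m=slots(im,n,c[0],c[1],z,13,20);print(n,z,c,(a+30)%60,m)
  w=unwarp(im,n,612,24.7,125,half=35,s=5.5)[::-1,::-1].transpose(1,0,2);cv2.circle(w,(192,192),int(21*5.5),(255,0,0),1);cv2.circle(w,(192,192),2,(255,0,0),-1);o.append(w)
cv2.imwrite('pics/e.png',np.hstack(o)[:,:,::-1])
```

```text
top 122 (612, 24.7) 14.30681709480072 13.861442695528115
top 126 (612, 24.7) 14.35467959309888 14.776736292124548
top 130 (612, 24.7) 14.487320713922117 13.959251899295795Traceback (most recent call last):
  File "<stdin>", line 8, in <module>
cv2.error: OpenCV(4.12.0) :-1: error: (-5:Bad argument) in function 'circle'
> Overload resolution failed:
>  - Layout of the output array img is incompatible with cv::Mat
>  - Expected Ptr<cv::UMat> for argument 'img'
```

```bash
cat >> h.py <<'E'
def view(im,n,x,y,z,half=35,s=5.5,r=(21,)):
    w=np.ascontiguousarray(unwarp(im,n,x,y,z,half=half,s=s)[::-1,::-1].transpose(1,0,2));c=int(half*s)
    for k in r: cv2.circle(w,(c,c),int(k*s),(255,0,0),1)
    cv2.circle(w,(c,c),2,(255,0,0),-1);return w
E
python3 - <<'E'
from h import *
T=np.load('pics/top0.npy');S=np.load('pics/side0.npy')
cv2.imwrite('pics/e.png',np.hstack([view(T,'top',612,24.7,125),view(S,'side',614,24,125)])[:,:,::-1])
E
```

```text
(no output)
```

View pics/e.png

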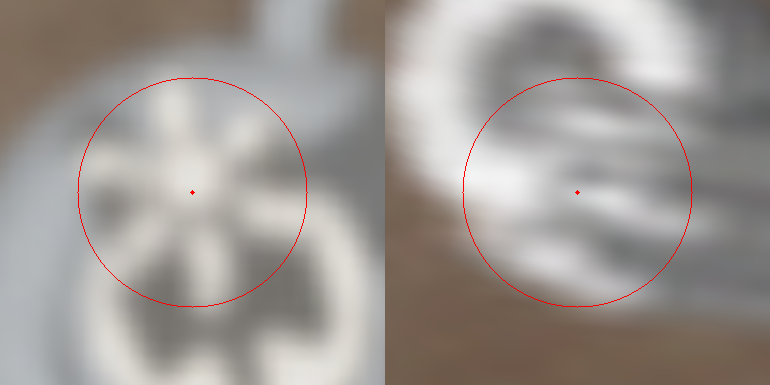

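Call:
{"api": "carry_out", "payload": {"rows": [[[0, 0, -0.035], [0, 0, 0], 0], [[0, 0, -0.035], [0, 0, 0], 0], [[0, 0, -0.035], [0, 0, 0], 0], [[0, 0, -0.035], [0, 0, 0], 0], [[0, 0, -0.035], [0, 0, 0], 0], [[0, 0, -0.035], [0, 0, 0], 0], [[0, 0, -0.035], [0, 0, 0], 0], [[0, 0, -0.035], [0, 0, 0], 0], [[0, 0, -0.035], [0, 0, 0], 0]]}}

```text
t: 0.85
ee_pos: [210.5, 588.0, 539.1]
orientation: [-0.537, -3.095, 0.001]
ft_force: [0.4, 1.1, -0.4]
width: 87.6
```

```bash
cat >> h.py <<'E'
from scipy.spatial.transform import Rotation as Ro
def jaw(o):
    M=Ro.from_rotvec(o['orientation']).as_matrix();return np.degrees(np.arctan2(M[1,1],M[0,1])),M
def plan(tx,ty,tz,tj=None,step=36.,hand=0,nmin=1,rot=6.5):
    o=readout.get_obs();j,M=jaw(o);p=o['ee_pos']
    dj=0 if tj is None else (tj-j+90)%180-90
    d=np.array([tx,ty,tz])-p;N=max(nmin,int(np.ceil(np.linalg.norm(d)/step)),int(np.ceil(abs(dj)/rot)))
    w=-np.radians(dj)/N
    print('pos',p.round(1),'jaw',round(j,2),'tilt',(M[2,2]).round(5),'d',d.round(1),'dj',round(dj,2),'N',N)
    M0=M.copy()
    for k in range(N):
        s=M0.T@(d/N)/1000
        print([[round(float(v),4) for v in s],[0,0,round(float(w),4)],hand],end=', ')
        M0=M0@Ro.from_rotvec([0,0,w]).as_matrix()
        if k%12==11: print()
    print()
E
python3 -c "
from h import *
plan(425,68,480,0)"
```

```text
pos [210.5 588.  539.1] jaw 70.3 tilt -1.0 d [ 214.5 -520.   -59.1] dj -70.3 N 16
[[-0.0236, -0.0261, 0.0037], [0, 0, 0.0767], 0], [[-0.0255, -0.0242, 0.0037], [0, 0, 0.0767], 0], [[-0.0273, -0.0222, 0.0037], [0, 0, 0.0767], 0], [[-0.0289, -0.02, 0.0037], [0, 0, 0.0767], 0], [[-0.0304, -0.0177, 0.0037], [0, 0, 0.0767], 0], [[-0.0316, -0.0154, 0.0037], [0, 0, 0.0767], 0], [[-0.0327, -0.0129, 0.0037], [0, 0, 0.0767], 0], [[-0.0336, -0.0103, 0.0037], [0, 0, 0.0767], 0], [[-0.0343, -0.0077, 0.0037], [0, 0, 0.0767], 0], [[-0.0348, -0.0051, 0.0037], [0, 0, 0.0767], 0], [[-0.0351, -0.0024, 0.0037], [0, 0, 0.0767], 0], [[-0.0352, 0.0003, 0.0037], [0, 0, 0.0767], 0], 
[[-0.035, 0.003, 0.0037], [0, 0, 0.0767], 0], [[-0.0347, 0.0056, 0.0037], [0, 0, 0.0767], 0], [[-0.0342, 0.0083, 0.0037], [0, 0, 0.0767], 0], [[-0.0334, 0.0109, 0.0037], [0, 0, 0.0767], 0],
```

Call:
{"api": "carry_out", "payload": {"rows": [[[-0.024, -0.026, 0], [0, 0, 0.077], 0], [[-0.0255, -0.024, 0], [0, 0, 0.077], 0], [[-0.027, -0.022, 0], [0, 0, 0.077], 0], [[-0.029, -0.02, 0], [0, 0, 0.077], 0], [[-0.0305, -0.018, 0], [0, 0, 0.077], 0], [[-0.0315, -0.0155, 0], [0, 0, 0.077], 0], [[-0.0325, -0.013, 0], [0, 0, 0.077], 0], [[-0.0335, -0.0105, 0], [0, 0, 0.077], 0], [[-0.0345, -0.0075, 0], [0, 0, 0.077], 0], [[-0.035, -0.005, 0], [0, 0, 0.077], 0], [[-0.035, -0.0025, 0], [0, 0, 0.077], 0], [[-0.035, 0, 0], [0, 0, 0.077], 0]]}}

```text
t: 1.85
ee_pos: [370.8, 196.5, 537.5]
orientation: [-1.865, -2.528, 0.0]
ft_force: [0.6, 0.4, 0.7]
width: 87.7
```

Call:
{"api": "carry_out", "payload": {"rows": [[[-0.035, 0.003, 0], [0, 0, 0.0765], 0], [[-0.0345, 0.0055, 0], [0, 0, 0.0765], 0], [[-0.034, 0.008, 0], [0, 0, 0.0765], 0], [[-0.0335, 0.011, 0], [0, 0, 0.0765], 0], [[0, 0, 0], [0, 0, 0], 0]]}}

```text
t: 2.27
ee_pos: [424.9, 63.7, 537.1]
orientation: [2.234, 2.207, -0.003]
ft_force: [-1.0, 1.0, -0.1]
width: 87.9
```

```bash
python3 -c "
from h import *
plan(425.5,67.5,60,0)"
```

```text
pos [424.9  63.7 537.1] jaw -0.71 tilt -1.0 d [   0.6    3.8 -477.1] dj 0.71 N 14
[[0.0003, 0.0001, 0.0341], [0, 0, -0.0009], 0], [[0.0003, 0.0001, 0.0341], [0, 0, -0.0009], 0], [[0.0003, 0.0001, 0.0341], [0, 0, -0.0009], 0], [[0.0003, 0.0001, 0.0341], [0, 0, -0.0009], 0], [[0.0003, 0.0001, 0.0341], [0, 0, -0.0009], 0], [[0.0003, 0.0001, 0.0341], [0, 0, -0.0009], 0], [[0.0003, 0.0001, 0.0341], [0, 0, -0.0009], 0], [[0.0003, 0.0001, 0.0341], [0, 0, -0.0009], 0], [[0.0003, 0.0001, 0.0341], [0, 0, -0.0009], 0], [[0.0003, 0.0001, 0.0341], [0, 0, -0.0009], 0], [[0.0003, 0.0001, 0.0341], [0, 0, -0.0009], 0], [[0.0003, 0.0001, 0.0341], [0, 0, -0.0009], 0], 
[[0.0003, 0.0001, 0.0341], [0, 0, -0.0009], 0], [[0.0003, 0.0001, 0.0341], [0, 0, -0.0009], 0],
```

Call:
{"api": "carry_out", "payload": {"rows": [[[0.0003, 0, 0.035], [0, 0, 0], 0], [[0.0003, 0, 0.035], [0, 0, 0], 0], [[0.0003, 0, 0.035], [0, 0, 0], 0], [[0.0003, 0, 0.035], [0, 0, 0], 0], [[0.0003, 0, 0.035], [0, 0, 0], 0], [[0.0003, 0, 0.035], [0, 0, 0], 0], [[0.0003, 0, 0.035], [0, 0, 0], 0], [[0.0003, 0, 0.035], [0, 0, 0], 0], [[0.0003, 0, 0.035], [0, 0, 0], 0], [[0.0003, 0, 0.035], [0, 0, 0], 0], [[0.0003, 0, 0.035], [0, 0, -0.012], 0], [[0, 0, 0], [0, 0, 0], 0]]}}

```text
t: 3.27
ee_pos: [419.1, 71.3, 147.5]
orientation: [-2.205, -2.228, 0.014]
ft_force: [-0.9, -1.0, -0.4]
width: 87.4
```

```bash
python3 -c "
from h import *
shot('top','t1');shot('side','s1')
plan(425.5,67.5,40,0)"; cd pics; python3 -c "
import cv2
a=cv2.imread('t1.png')[130:280,120:330];b=cv2.imread('s1.png')[60:260,150:330]
cv2.imwrite('f1.png',cv2.resize(a,None,fx=3.5,fy=3.5));cv2.imwrite('f2.png',cv2.resize(b,None,fx=3,fy=3))"
```

```text
pos [422.8  71.7 152.4] jaw 0.53 tilt -0.99999 d [   2.7   -4.2 -112.4] dj -0.53 N 4
[[-0.001, 0.0008, 0.0281], [0, 0, 0.0023], 0], [[-0.001, 0.0008, 0.0281], [0, 0, 0.0023], 0], [[-0.001, 0.0008, 0.0281], [0, 0, 0.0023], 0], [[-0.001, 0.0008, 0.0281], [0, 0, 0.0023], 0],
```

View pics/f1.png

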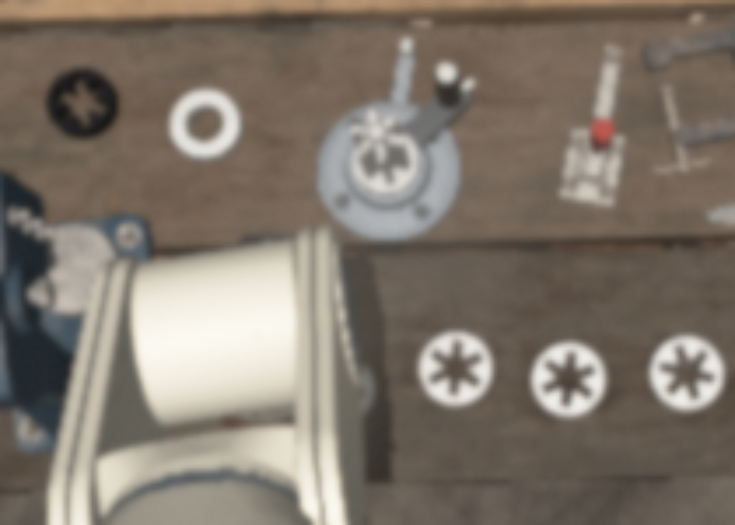

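View pics/f2.png

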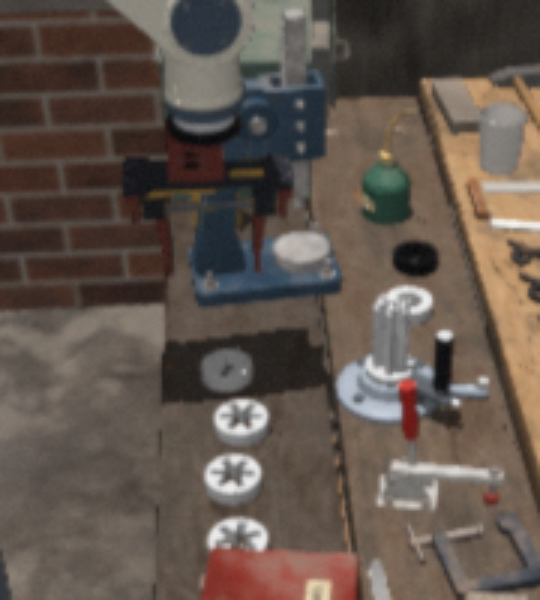

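Call:
{"api": "carry_out", "payload": {"rows": [[[0, 0, 0.02], [0, 0, 0], 0], [[0, 0, 0.03], [0, 0, 0], 0], [[0, 0, 0.03], [0, 0, 0], 0], [[0, 0, 0.02], [0, 0, 0], 0], [[0, 0, 0], [0, 0, 0], 0], [[0, 0, 0], [0, 0, 0], 0], [[0, 0, 0], [0, 0, 0], 0]]}}

```text
t: 3.95
ee_pos: [425.5, 71.9, 54.8]
orientation: [2.21, 2.23, 0.004]
ft_force: [1.3, -0.7, -0.3]
width: 87.8
```

```bash
python3 -c "
from h import *
plan(425.5,67.5,2.5,0,step=20)"
```

```text
pos [425.5  71.9  54.8] jaw 0.51 tilt -0.99999 d [  0.   -4.4 -52.3] dj -0.51 N 3
[[-0.0015, -0.0001, 0.0174], [0, 0, 0.003], 0], [[-0.0015, -0.0001, 0.0174], [0, 0, 0.003], 0], [[-0.0015, -0.0001, 0.0174], [0, 0, 0.003], 0],
```

Call:
{"api": "carry_out", "payload": {"rows": [[[-0.0022, 0, 0.015], [0, 0, 0.0045], 0], [[-0.0024, 0, 0.015], [0, 0, 0.0045], 0], [[0, 0, 0.013], [0, 0, 0], 0], [[0, 0, 0.008], [0, 0, 0], 0], [[0, 0, 0], [0, 0, 0], 0], [[0, 0, 0], [0, 0, 0], 0]]}}

```text
t: 4.45
ee_pos: [424.4, 67.1, 2.6]
orientation: [2.221, 2.221, 0.002]
ft_force: [-1.1, 1.1, -0.6]
width: 88.1
```

Call:
{"api": "carry_out", "payload": {"rows": [[[0, 0, 0], [0, 0, 0], 0.5], [[0, 0, 0], [0, 0, 0], 0.9], [[0, 0, 0], [0, 0, 0], 0.9], [[0, 0, 0], [0, 0, 0], 0.9], [[0, 0, 0], [0, 0, 0], 0.9], [[0, 0, 0], [0, 0, 0], 0.9]]}}

```text
t: 4.95
ee_pos: [424.7, 67.1, 2.1]
orientation: [2.22, 2.221, 0.003]
ft_force: [1.3, 0.3, 6.5]
width: 59.1
```

Call:
{"api": "carry_out", "payload": {"rows": [[[0, 0, -0.01], [0, 0, 0], 0.9], [[0, 0, -0.025], [0, 0, 0], 0.9], [[0, 0, -0.035], [0, 0, 0], 0.9], [[0, 0, -0.035], [0, 0, 0], 0.9], [[0, 0, -0.035], [0, 0, 0], 0.9], [[0, 0, -0.03], [0, 0, 0], 0.9], [[0, 0, -0.015], [0, 0, 0], 0.9]]}}

```text
t: 5.53
ee_pos: [424.1, 67.0, 190.3]
orientation: [2.22, 2.22, 0.004]
ft_force: [0.6, 0.7, -1.8]
width: 59.5
```

```bash
python3 -c "
from h import *
plan(612,24.7,180,-4.8,step=25,hand=.9)"
```

```text
pos [424.1  67.  190.3] jaw -0.0 tilt -0.99999 d [187.9 -42.3 -10.3] dj -4.8 N 8
[[-0.0053, 0.0235, 0.0014], [0, 0, 0.0105], 0.9], [[-0.005, 0.0235, 0.0014], [0, 0, 0.0105], 0.9], [[-0.0048, 0.0236, 0.0014], [0, 0, 0.0105], 0.9], [[-0.0045, 0.0236, 0.0014], [0, 0, 0.0105], 0.9], [[-0.0043, 0.0237, 0.0014], [0, 0, 0.0105], 0.9], [[-0.0041, 0.0237, 0.0014], [0, 0, 0.0105], 0.9], [[-0.0038, 0.0238, 0.0014], [0, 0, 0.0105], 0.9], [[-0.0036, 0.0238, 0.0014], [0, 0, 0.0105], 0.9],
```

Call:
{"api": "carry_out", "payload": {"rows": [[[-0.005, 0.0235, 0.001], [0, 0, 0.0105], 0.9], [[-0.005, 0.0235, 0.001], [0, 0, 0.0105], 0.9], [[-0.005, 0.0235, 0.001], [0, 0, 0.0105], 0.9], [[-0.0045, 0.0235, 0.001], [0, 0, 0.0105], 0.9], [[-0.0045, 0.0235, 0.001], [0, 0, 0.0105], 0.9], [[-0.004, 0.024, 0.001], [0, 0, 0.0105], 0.9], [[-0.004, 0.024, 0.001], [0, 0, 0.0105], 0.9], [[-0.0035, 0.024, 0.001], [0, 0, 0.0105], 0.9], [[0, 0, 0], [0, 0, 0], 0.9], [[0, 0, 0], [0, 0, 0], 0.9], [[0, 0, 0], [0, 0, 0], 0.9]]}}

```text
t: 6.45
ee_pos: [610.0, 24.5, 178.2]
orientation: [-2.311, -2.125, 0.003]
ft_force: [0.5, 0.1, -2.6]
width: 59.4
```

```bash
python3 -c "
from h import *
S=shot('side','s2');T=shot('top','t2')
plan(612,24.7,140,-4.8,step=25,hand=.9)
o=readout.get_obs();p=o['ee_pos'];print(o['width'],p)
print(proj('side',[p[0],p[1],p[2]-2]))
u,v=map(int,proj('side',[p[0],p[1],p[2]-2]))
cv2.imwrite('pics/g1.png',cv2.resize(S[v-50:v+90,u-65:u+65,::-1],None,fx=4.2,fy=4.2,interpolation=cv2.INTER_CUBIC))
u,v=map(int,proj('top',[p[0],p[1],p[2]-2]))
cv2.imwrite('pics/g2.png',cv2.resize(T[v-65:v+65,u-80:u+80,::-1],None,fx=4.2,fy=4.2,interpolation=cv2.INTER_CUBIC))
"
```

```text
pos [610.2  24.7 178.5] jaw -4.79 tilt -1.0 d [  1.8   0.  -38.5] dj -0.01 N 2
[[0.0001, 0.0009, 0.0193], [0, 0, 0.0001], 0.9], [[0.0001, 0.0009, 0.0193], [0, 0, 0.0001], 0.9], 
58.962693072473655 [610.16923428  24.67252518 178.52966707]
[279.3488212  147.54868945]
```

View pics/g1.png

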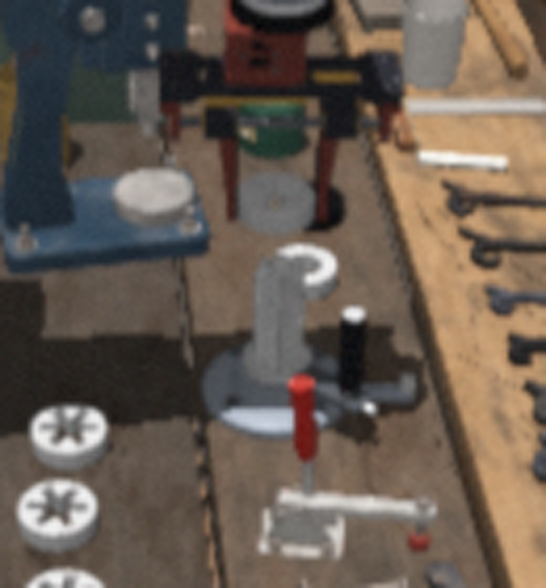

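View pics/g2.png

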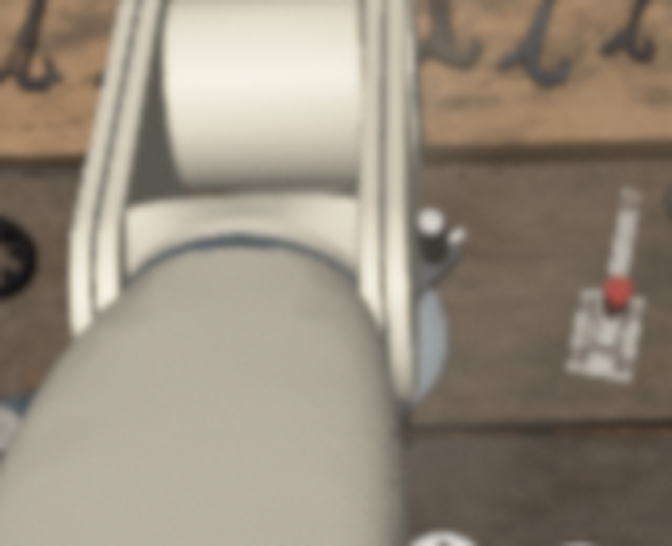

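Call:
{"api": "carry_out", "payload": {"rows": [[[0, 0.0009, 0.015], [0, 0, 0], 0.9], [[0, 0.0009, 0.015], [0, 0, 0], 0.9], [[0, 0, 0.008], [0, 0, 0], 0.9], [[0, 0, 0.002], [0, 0, 0], 0.9], [[0, 0, 0.002], [0, 0, 0], 0.9], [[0, 0, 0.002], [0, 0, 0], 0.9], [[0, 0, 0.002], [0, 0, 0], 0.9], [[0, 0, 0], [0, 0, 0], 0.9]]}}

```text
t: 7.22
ee_pos: [613.6, 24.3, 132.9]
orientation: [2.313, 2.126, 0.0]
ft_force: [-0.4, 0.3, -2.4]
width: 58.9
```

```bash
python3 -c "
from h import *
plan(612,24.7,120,-4.8,step=25,hand=.9);o=readout.get_obs();print(o['ft_force'],o['moment'])"
```

```text
pos [613.6  24.3 132.9] jaw -4.81 tilt -1.0 d [ -1.6   0.4 -12.9] dj 0.01 N 1
[[0.0002, -0.0016, 0.0129], [0, 0, -0.0002], 0.9], 
[-0.37092572  0.28979277 -2.40773199] [-0.03369341  0.07195957  0.02327671]
```

Call:
{"api": "carry_out", "payload": {"rows": [[[0, -0.0015, 0], [0, 0, 0], 0.9], [[0, 0, 0.002], [0, 0, 0], 0.9], [[0, 0, 0.002], [0, 0, 0], 0.9], [[0, 0, 0.002], [0, 0, 0], 0.9], [[0, 0, 0], [0, 0, 0], 0.9]]}}

```text
t: 7.63
ee_pos: [612.3, 24.4, 126.4]
orientation: [2.313, 2.126, 0.001]
ft_force: [1.7, 0.1, -2.9]
width: 59.4
```

Call:
{"api": "carry_out", "payload": {"rows": [[[0, 0, 0.0015], [0, 0, 0], 0.9], [[0, 0, 0.0015], [0, 0, 0], 0.9], [[0, 0, 0], [0, 0, 0], 0.9]]}}

```text
t: 7.88
ee_pos: [613.0, 24.3, 125.3]
orientation: [2.311, 2.125, 0.002]
ft_force: [-1.0, -0.7, 6.4]
width: 59.2
```

Call:
{"api": "carry_out", "payload": {"rows": [[[0, 0, 0.001], [0, 0, 0], 0.9], [[0, 0, 0], [0, 0, 0], 0.9]]}}

```text
t: 8.05
ee_pos: [613.7, 24.2, 123.5]
orientation: [2.311, 2.124, 0.004]
ft_force: [4.2, -1.5, -0.5]
width: 59.3
```

```bash
python3 -c "
from h import *
plan(612,24.7,120,-4.8,step=25,hand=.9);o=readout.get_obs();print(o['ft_force'],o['moment'])"
```

```text
pos [613.7  24.2 123.5] jaw -4.82 tilt -0.99999 d [-1.7  0.5 -3.5] dj 0.02 N 1
[[0.0004, -0.0017, 0.0035], [0, 0, -0.0003], 0.9], 
[ 4.23354811 -1.46530319 -0.47111644] [-0.36843869 -0.72018913 -0.09997254]
```

Call:
{"api": "carry_out", "payload": {"rows": [[[0, 0.0008, 0.002], [0, 0, 0], 0.9], [[0, 0, 0.002], [0, 0, 0], 0.9], [[0, 0, 0.002], [0, 0, 0], 0.9], [[0, 0, 0], [0, 0, 0], 0.9]]}}

```text
t: 8.38
ee_pos: [613.8, 24.3, 116.5]
orientation: [2.312, 2.125, 0.002]
ft_force: [5.6, -1.7, -1.5]
width: 59.0
```

```bash
python3 -c "
from h import *
plan(612,24.7,120,-4.8,step=25,hand=.9);o=readout.get_obs();print(o['ft_force'],o['moment'])"
```

```text
pos [613.8  24.3 116.5] jaw -4.82 tilt -1.0 d [-1.8  0.4  3.5] dj 0.02 N 1
[[0.0002, -0.0018, -0.0035], [0, 0, -0.0004], 0.9], 
[ 5.60691158 -1.73460142 -1.45936749] [-0.25524913 -0.98227378 -0.10370951]
```

Call:
{"api": "carry_out", "payload": {"rows": [[[0, 0.0008, 0.003], [0, 0, 0], 0.9], [[0, 0.0004, 0.005], [0, 0, 0], 0.9], [[0, 0, 0.006], [0, 0, 0], 0.9], [[0, 0, 0.006], [0, 0, 0], 0.9], [[0, 0, 0.006], [0, 0, 0], 0.9], [[0, 0, 0.006], [0, 0, 0], 0.9], [[0, 0, 0.006], [0, 0, 0], 0.9], [[0, 0, 0.006], [0, 0, 0], 0.9], [[0, 0, 0], [0, 0, 0], 0.9], [[0, 0, 0], [0, 0, 0], 0.9]]}}

```text
t: 9.22
ee_pos: [613.9, 24.2, 71.9]
orientation: [-2.312, -2.126, 0.001]
ft_force: [4.5, -1.5, -4.5]
width: 59.3
```

```bash
python3 -c "
from h import *
plan(612,24.7,120,-4.8,step=25,hand=.9);o=readout.get_obs();print(o['ft_force'],o['moment'])"
```

```text
pos [613.9  24.2  71.9] jaw -4.81 tilt -1.0 d [-1.9  0.5 48.1] dj 0.01 N 2
[[0.0002, -0.001, -0.0241], [0, 0, -0.0001], 0.9], [[0.0002, -0.001, -0.0241], [0, 0, -0.0001], 0.9], 
[ 4.52794607 -1.45757914 -4.54040939] [-0.31228621 -0.65107374 -0.07624549]
```

Call:
{"api": "carry_out", "payload": {"rows": [[[0, 0.0004, 0.004], [0, 0, 0], 0.9], [[0, 0, 0.004], [0, 0, 0], 0.9], [[0, 0, 0], [0, 0, 0], 0.9], [[0, 0, 0], [0, 0, 0], 0.2], [[0, 0, 0], [0, 0, 0], 0.2], [[0, 0, 0], [0, 0, 0], 0.2], [[0, 0, 0], [0, 0, 0], 0.2], [[0, 0, 0], [0, 0, 0], 0.2]]}}

```text
t: 9.88
ee_pos: [614.4, 24.3, 64.9]
orientation: [-2.313, -2.126, 0.0]
ft_force: [-0.2, -0.0, 0.7]
width: 70.0
```

```bash
python3 -c "
from h import *
S=shot('side','s3')
o=readout.get_obs();print(o['ft_force'],o['ee_pos'],o['width'])
u,v=map(int,proj('side',[612,24.7,60]))
cv2.imwrite('pics/g3.png',cv2.resize(S[v-60:v+60,u-65:u+65,::-1],None,fx=4.6,fy=4.6,interpolation=cv2.INTER_CUBIC))
"
```

```text
[-0.93589033 -0.11492597 -0.14699557] [614.35850506  24.27562877  64.8395943 ] 70.2437443989415
```

View pics/g3.png

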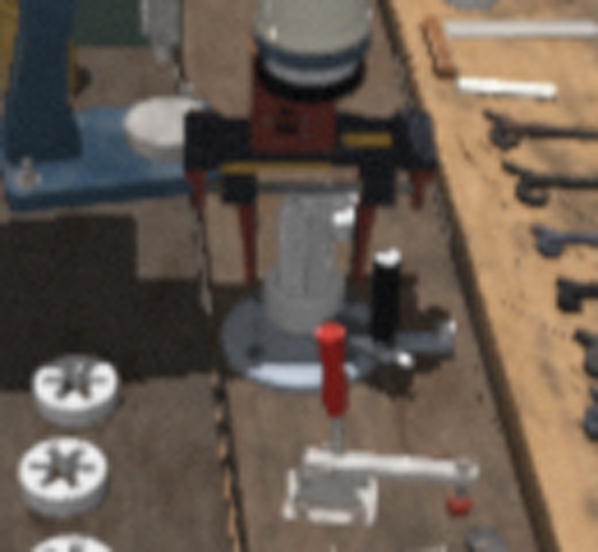

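Call:
{"api": "carry_out", "payload": {"rows": [[[0, 0, -0.02], [0, 0, 0], 0.2], [[0, 0, -0.035], [0, 0, 0], 0.2], [[0, 0, -0.035], [0, 0, 0], 0.2], [[0, 0, -0.025], [0, 0, 0], 0.2], [[0, 0, 0], [0, 0, 0], 0.2]]}}

```text
t: 10.35
ee_pos: [617.8, 24.4, 185.6]
orientation: [2.308, 2.122, 0.011]
ft_force: [0.5, -0.5, 0.9]
width: 70.3
```

```bash
python3 -c "
from h import *
plan(441,-31,120,0,step=30,hand=0)"
```

```text
pos [617.8  24.4 185.6] jaw -4.81 tilt -0.99996 d [-176.8  -55.4  -65.6] dj 4.81 N 7
[[-0.01, -0.0246, 0.0091], [0, 0, -0.012], 0], [[-0.0097, -0.0247, 0.0091], [0, 0, -0.012], 0], [[-0.0094, -0.0248, 0.0091], [0, 0, -0.012], 0], [[-0.0091, -0.0249, 0.0091], [0, 0, -0.012], 0], [[-0.0088, -0.025, 0.0091], [0, 0, -0.012], 0], [[-0.0085, -0.0251, 0.0091], [0, 0, -0.012], 0], [[-0.0082, -0.0252, 0.0091], [0, 0, -0.012], 0],
```

Call:
{"api": "carry_out", "payload": {"rows": [[[-0.01, -0.0245, 0], [0, 0, -0.012], 0], [[-0.01, -0.0245, 0], [0, 0, -0.012], 0], [[-0.0095, -0.025, 0], [0, 0, -0.012], 0], [[-0.009, -0.025, 0], [0, 0, -0.012], 0], [[-0.009, -0.025, 0.016], [0, 0, -0.012], 0], [[-0.0085, -0.025, 0.025], [0, 0, -0.012], 0], [[-0.008, -0.025, 0.025], [0, 0, -0.012], 0], [[0, 0, 0], [0, 0, 0], 0], [[0, 0, 0], [0, 0, 0], 0], [[0, 0, 0], [0, 0, 0], 0]]}}

```text
t: 11.18
ee_pos: [438.5, -31.4, 113.9]
orientation: [2.221, 2.22, 0.001]
ft_force: [0.4, -0.1, 0.3]
width: 87.8
```

```bash
cat >> h.py <<'E'
def spindle(im,ax=(612,24.7)):
    # handle cap in top image
    best=None
    g=im.min(axis=2).astype(float)
    a=np.radians(np.arange(-180,180,1.));s=pol(im,'top',ax[0],ax[1],115,np.arange(72,79,1.),a).mean(0)
    return np.degrees(a[np.argmax(s)]),s.max()
def capang(im,ax=(612,24.7),g0=None):
    a0,_=spindle(im,ax) if g0 is None else (g0,0)
    u,v=proj('top',[ax[0]+75*np.cos(np.radians(a0)),ax[1]+75*np.sin(np.radians(a0)),115]);u,v=int(round(u)),int(round(v));w=4
    g=im.min(axis=2).astype(float)[v-w:v+w+1,u-w:u+w+1];m=np.clip(g-110,0,None);yy,xx=np.mgrid[v-w:v+w+1,u-w:u+w+1]
    p=ray('top',(m*xx).sum()/m.sum(),(m*yy).sum()/m.sum(),115);d=p[:2]-ax
    return np.degrees(np.arctan2(d[1],d[0])),np.hypot(*d)
def survey(tag,pts):
    T=shot('top','t'+tag);S=shot('side','s'+tag)
    for n,im in(('top',T),('side',S)):
        for x,y in pts:
            if n=='side': x+=2.2;y-=.8
            try:
                q=ring(im,n,x,y,20);print(n,np.round(q,1),np.round(slots(im,n,q[0],q[1],20),1))
            except Exception as e: print(e)
    print('cap',capang(T),'star z126',[(slots(T,'top',612,24.7,z,13,20)[0]+30)%60 for z in(124,128)])
    return T,S
E
python3 -W ignore -c "
from h import *
T=np.load('pics/top0.npy');print(capang(T))
T,S=survey('4',[(439.6,-30.3),(428.5,-123.3),(431.4,-221)])
plan(441,-31,60,0,step=30,hand=0)
cv2.imwrite('pics/g4.png',cv2.resize(T[130:270,160:340,::-1],None,fx=4.2,fy=4.2))
"
```

```text
(np.float64(-45.997316883899494), np.float64(76.09126013740712))
top [nan nan nan] [30.  0.]
top [ 428.7 -122.3   31. ] [51.6 26.2]
top [ 431.4 -221.    30.6] [15.3 26.5]
side [441.7 -35.   31.6] [57.3  1.9]
side [ 430.8 -123.9   30.7] [51.7 22.2]
side [nan nan nan] [30.  0.]
cap (np.float64(-46.01794236153914), np.float64(76.05387391957531)) star z126 [np.float64(14.179453595054937), np.float64(14.253469568546535)]
pos [439.5 -31.3 114.4] jaw 0.01 tilt -1.0 d [  1.5   0.3 -54.4] dj -0.01 N 2
[[0.0002, 0.0007, 0.0272], [0, 0, 0.0001], 0], [[0.0002, 0.0007, 0.0272], [0, 0, 0.0001], 0],
```

View pics/g4.png

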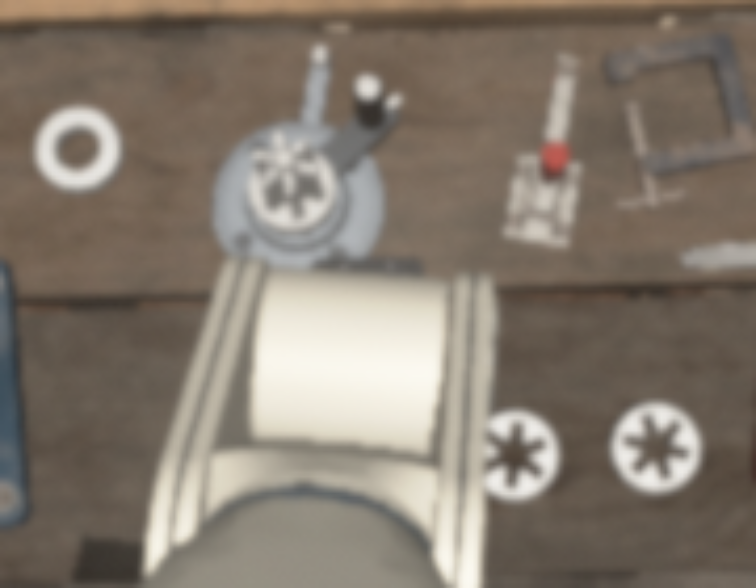

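```bash
python3 -c "
from h import *
S=np.load('pics/s4.npy')
cv2.imwrite('pics/g5.png',cv2.resize(S[140:260,190:320,::-1],None,fx=4.6,fy=4.6,interpolation=cv2.INTER_CUBIC))
"
```

```text
(no output)
```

View pics/g5.png

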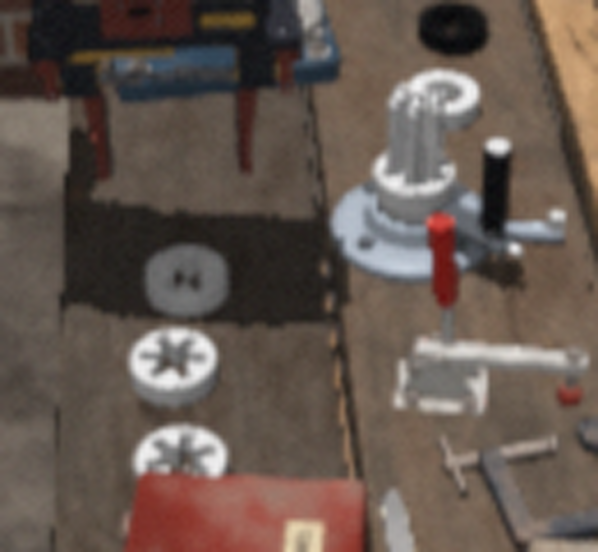

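Call:
{"api": "carry_out", "payload": {"rows": [[[0.0003, 0.0005, 0.02], [0, 0, 0], 0], [[0.0003, 0.0005, 0.03], [0, 0, 0], 0], [[0, 0, 0.025], [0, 0, 0], 0], [[0, 0, 0.018], [0, 0, 0], 0], [[0, 0, 0.012], [0, 0, 0], 0], [[0, 0, 0.006], [0, 0, 0], 0], [[0, 0, 0], [0, 0, 0], 0], [[0, 0, 0], [0, 0, 0], 0]]}}

```text
t: 11.95
ee_pos: [439.5, -30.7, 3.0]
orientation: [2.221, 2.221, 0.001]
ft_force: [0.9, -0.6, 0.4]
width: 87.6
```

Call:
{"api": "carry_out", "payload": {"rows": [[[0, 0, 0], [0, 0, 0], 0.5], [[0, 0, 0], [0, 0, 0], 0.9], [[0, 0, 0], [0, 0, 0], 0.9], [[0, 0, 0], [0, 0, 0], 0.9], [[0, 0, 0], [0, 0, 0], 0.9], [[0, 0, 0], [0, 0, 0], 0.9]]}}

```text
t: 12.45
ee_pos: [439.7, -30.9, 3.3]
orientation: [2.22, 2.22, 0.002]
ft_force: [0.9, -0.0, 7.0]
width: 59.4
```

Call:
{"api": "carry_out", "payload": {"rows": [[[0, 0, -0.01], [0, 0, 0], 0.9], [[0, 0, -0.025], [0, 0, 0], 0.9], [[0, 0, -0.035], [0, 0, 0], 0.9], [[0, 0, -0.035], [0, 0, 0], 0.9], [[0, 0, -0.035], [0, 0, 0], 0.9], [[0, 0, -0.025], [0, 0, 0], 0.9], [[0, 0, -0.01], [0, 0, 0], 0.9], [[0, 0, 0], [0, 0, 0], 0.9]]}}

```text
t: 13.12
ee_pos: [439.4, -30.8, 179.8]
orientation: [2.219, 2.219, 0.004]
ft_force: [0.5, 0.1, -3.6]
width: 59.3
```

```bash
python3 -c "
from h import *
plan(614.3,24.4,175,19.9,step=25,hand=.9)"
```

```text
pos [439.4 -30.8 179.8] jaw -0.0 tilt -0.99999 d [174.9  55.2  -4.8] dj 19.9 N 8
[[0.0069, 0.0219, 0.0007], [0, 0, -0.0434], 0.9], [[0.0059, 0.0221, 0.0007], [0, 0, -0.0434], 0.9], [[0.005, 0.0224, 0.0007], [0, 0, -0.0434], 0.9], [[0.004, 0.0226, 0.0007], [0, 0, -0.0434], 0.9], [[0.003, 0.0227, 0.0007], [0, 0, -0.0434], 0.9], [[0.002, 0.0228, 0.0007], [0, 0, -0.0434], 0.9], [[0.001, 0.0229, 0.0007], [0, 0, -0.0434], 0.9], [[0.0, 0.0229, 0.0007], [0, 0, -0.0434], 0.9],
```

Call:
{"api": "carry_out", "payload": {"rows": [[[0.007, 0.022, 0], [0, 0, -0.0434], 0.9], [[0.006, 0.022, 0], [0, 0, -0.0434], 0.9], [[0.005, 0.0225, 0], [0, 0, -0.0434], 0.9], [[0.004, 0.0225, 0], [0, 0, -0.0434], 0.9], [[0.003, 0.0225, 0], [0, 0, -0.0434], 0.9], [[0.002, 0.023, 0], [0, 0, -0.0434], 0.9], [[0.001, 0.023, 0], [0, 0, -0.0434], 0.9], [[0, 0.023, 0], [0, 0, -0.0434], 0.9], [[0, 0, 0], [0, 0, 0], 0.9], [[0, 0, 0], [0, 0, 0], 0.9], [[0, 0, 0], [0, 0, 0], 0.9]]}}

```text
t: 14.03
ee_pos: [611.5, 24.4, 175.2]
orientation: [-1.803, -2.568, 0.005]
ft_force: [-1.0, -0.9, -2.2]
width: 59.5
```

```bash
python3 -c "
from h import *
plan(614.3,24.4,134,19.9,step=14,hand=.9)
S=shot('side','s5');cv2.imwrite('pics/g6.png',cv2.resize(S[100:260,190:340,::-1],None,fx=3.7,fy=3.7,interpolation=cv2.INTER_CUBIC))"
```

```text
pos [611.5  24.4 175.2] jaw 19.86 tilt -0.99999 d [  2.8  -0.  -41.2] dj 0.04 N 3
[[-0.0003, 0.0009, 0.0137], [0, 0, -0.0002], 0.9], [[-0.0003, 0.0009, 0.0137], [0, 0, -0.0002], 0.9], [[-0.0003, 0.0009, 0.0137], [0, 0, -0.0002], 0.9],
```

View pics/g6.png

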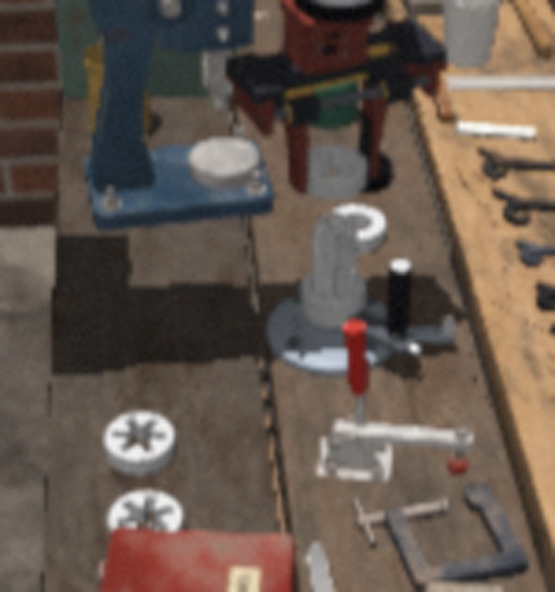

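Call:
{"api": "carry_out", "payload": {"rows": [[[-0.0003, 0.0007, 0.015], [0, 0, 0], 0.9], [[0, 0.0005, 0.015], [0, 0, 0], 0.9], [[0, 0, 0.008], [0, 0, 0], 0.9], [[0, 0, 0.003], [0, 0, 0], 0.9], [[0, 0, 0.002], [0, 0, 0], 0.9], [[0, 0, 0], [0, 0, 0], 0.9], [[0, 0, 0], [0, 0, 0], 0.9]]}}

```text
t: 14.67
ee_pos: [615.1, 24.6, 135.3]
orientation: [1.804, 2.571, 0.001]
ft_force: [-0.7, 0.1, -2.0]
width: 59.4
```

```bash
python3 -c "
from h import *
plan(614.3,24.4,123,19.9,step=2,hand=.9);print(readout.get_obs()['ft_force'])"
```

```text
pos [615.1  24.6 135.3] jaw 19.88 tilt -1.0 d [ -0.8  -0.2 -12.3] dj 0.02 N 7
[[0.0, -0.0001, 0.0018], [0, 0, -0.0], 0.9], [[0.0, -0.0001, 0.0018], [0, 0, -0.0], 0.9], [[0.0, -0.0001, 0.0018], [0, 0, -0.0], 0.9], [[0.0, -0.0001, 0.0018], [0, 0, -0.0], 0.9], [[0.0, -0.0001, 0.0018], [0, 0, -0.0], 0.9], [[0.0, -0.0001, 0.0018], [0, 0, -0.0], 0.9], [[0.0, -0.0001, 0.0018], [0, 0, -0.0], 0.9], 
[-0.68690633  0.11734432 -2.01755127]
```

Call:
{"api": "carry_out", "payload": {"rows": [[[0, -0.0006, 0.002], [0, 0, 0], 0.9], [[0, 0, 0.002], [0, 0, 0], 0.9], [[0, 0, 0.002], [0, 0, 0], 0.9], [[0, 0, 0.002], [0, 0, 0], 0.9], [[0, 0, 0], [0, 0, 0], 0.9]]}}

```text
t: 15.08
ee_pos: [614.3, 24.4, 126.4]
orientation: [1.804, 2.572, 0.0]
ft_force: [1.1, 0.9, -2.7]
width: 59.5
```

Call:
{"api": "carry_out", "payload": {"rows": [[[0, 0, 0.0015], [0, 0, 0], 0.9], [[0, 0, 0.0015], [0, 0, 0], 0.9], [[0, 0, 0.0015], [0, 0, 0], 0.9], [[0, 0, 0], [0, 0, 0], 0.9]]}}

```text
t: 15.42
ee_pos: [614.4, 24.5, 122.0]
orientation: [1.804, 2.572, 0.0]
ft_force: [1.6, -0.4, -2.3]
width: 59.0
```

Call:
{"api": "carry_out", "payload": {"rows": [[[0, 0, 0.003], [0, 0, 0], 0.9], [[0, 0, 0.005], [0, 0, 0], 0.9], [[0, 0, 0.006], [0, 0, 0], 0.9], [[0, 0, 0.006], [0, 0, 0], 0.9], [[0, 0, 0.006], [0, 0, 0], 0.9], [[0, 0, 0.006], [0, 0, 0], 0.9], [[0, 0, 0.006], [0, 0, 0], 0.9], [[0, 0, 0.006], [0, 0, 0], 0.9], [[0, 0, 0.005], [0, 0, 0], 0.9], [[0, 0, 0.003], [0, 0, 0], 0.9], [[0, 0, 0], [0, 0, 0], 0.9]]}}

```text
t: 16.33
ee_pos: [614.4, 24.4, 69.5]
orientation: [1.804, 2.572, -0.0]
ft_force: [3.1, -0.7, -4.7]
width: 59.6
```

Call:
{"api": "carry_out", "payload": {"rows": [[[0, 0, 0], [0, 0, 0], 0.2], [[0, 0, 0], [0, 0, 0], 0.2], [[0, 0, 0], [0, 0, 0], 0.2], [[0, 0, 0], [0, 0, 0], 0.2], [[0, 0, -0.02], [0, 0, 0], 0.2], [[0, 0, -0.035], [0, 0, 0], 0.2], [[0, 0, -0.035], [0, 0, 0], 0.2], [[0, 0, -0.025], [0, 0, 0], 0.2], [[0, 0, 0], [0, 0, 0], 0.2]]}}

```text
t: 17.08
ee_pos: [617.5, 24.6, 191.3]
orientation: [1.8, 2.566, 0.009]
ft_force: [0.8, 0.3, -0.4]
width: 70.3
```

```bash
python3 -W ignore -c "
from h import *
plan(431,-123.3,120,0,step=30,hand=0)
S=shot('side','s6');cv2.imwrite('pics/g7.png',cv2.resize(S[100:260,190:340,::-1],None,fx=3.7,fy=3.7,interpolation=cv2.INTER_CUBIC))"
```

```text
pos [617.5  24.6 191.3] jaw 19.9 tilt -0.99996 d [-186.5 -147.9  -71.3] dj -19.9 N 9
[[-0.0084, -0.0251, 0.0077], [0, 0, 0.0386], 0], [[-0.0093, -0.0248, 0.0077], [0, 0, 0.0386], 0], [[-0.0103, -0.0244, 0.0077], [0, 0, 0.0386], 0], [[-0.0112, -0.024, 0.0077], [0, 0, 0.0386], 0], [[-0.0121, -0.0236, 0.0077], [0, 0, 0.0386], 0], [[-0.013, -0.0231, 0.0077], [0, 0, 0.0386], 0], [[-0.0139, -0.0226, 0.0077], [0, 0, 0.0386], 0], [[-0.0148, -0.022, 0.0077], [0, 0, 0.0386], 0], [[-0.0156, -0.0214, 0.0077], [0, 0, 0.0386], 0],
```

View pics/g7.png

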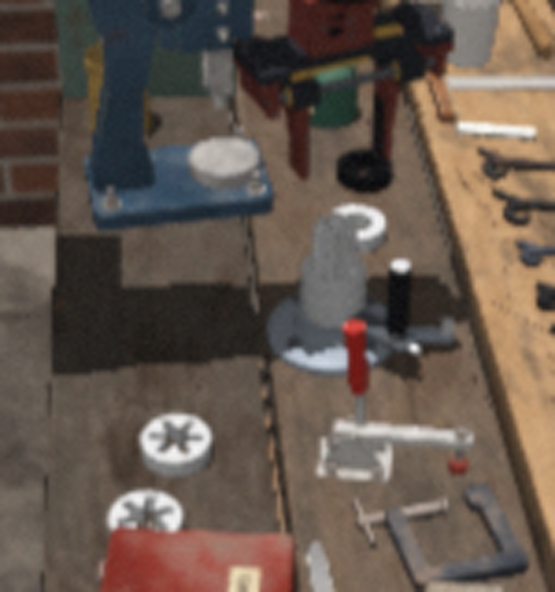

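```bash
python3 -W ignore -c "
from h import *
S=np.load('pics/s6.npy')
u,v=190+176/3.7,100+436/3.7
p=ray('side',u,v,20);print(p);q=ring(S,'side',p[0],p[1],20);print(np.round(q,1),slots(S,'side',q[0],q[1],20))
T=shot('top','t6');q=ring(T,'top',q[0]-2.2,q[1]+.8,20);print(np.round(q,1),slots(T,'top',q[0],q[1],20))
cv2.imwrite('pics/g8.png',cv2.resize(T[130:270,160:340,::-1],None,fx=4.2,fy=4.2))
"
```

```text
[ 463.55395948 -129.21637376   20.        ]
[ 461.8 -129.3   30.9] (np.float64(51.56910166100879), np.float64(21.905217869024153))
[ 459.7 -128.4   30.6] (np.float64(51.76775957262841), np.float64(24.214155614729812))
```

View pics/g8.png

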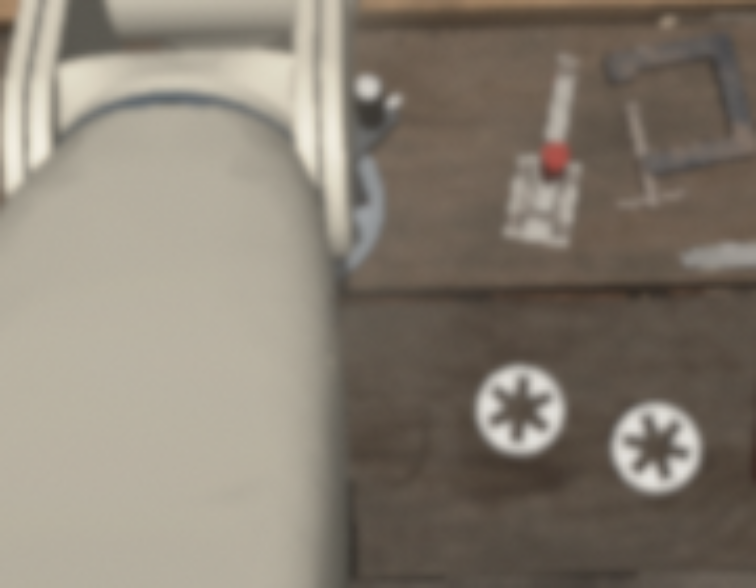

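```bash
python3 -W ignore -c "
from h import *
plan(461,-128.7,110,0,step=29,hand=0)"
```

```text
pos [614.7  24.5 186.4] jaw 19.89 tilt -1.0 d [-153.7 -153.2  -76.4] dj -19.89 N 8
[[-0.0115, -0.0246, 0.0095], [0, 0, 0.0434], 0], [[-0.0125, -0.0241, 0.0095], [0, 0, 0.0434], 0], [[-0.0136, -0.0235, 0.0095], [0, 0, 0.0434], 0], [[-0.0146, -0.0229, 0.0095], [0, 0, 0.0434], 0], [[-0.0155, -0.0223, 0.0095], [0, 0, 0.0434], 0], [[-0.0165, -0.0216, 0.0095], [0, 0, 0.0434], 0], [[-0.0174, -0.0208, 0.0095], [0, 0, 0.0434], 0], [[-0.0183, -0.02, 0.0095], [0, 0, 0.0434], 0],
```

Call:
{"api": "carry_out", "payload": {"rows": [[[-0.0115, -0.0245, 0], [0, 0, 0.0434], 0], [[-0.0125, -0.024, 0], [0, 0, 0.0434], 0], [[-0.0135, -0.0235, 0], [0, 0, 0.0434], 0], [[-0.0145, -0.023, 0], [0, 0, 0.0434], 0], [[-0.0155, -0.0225, 0], [0, 0, 0.0434], 0], [[-0.0165, -0.0215, 0], [0, 0, 0.0434], 0], [[-0.0175, -0.021, 0.01], [0, 0, 0.0434], 0], [[-0.0185, -0.02, 0.02], [0, 0, 0.0434], 0], [[0, 0, 0.02], [0, 0, 0], 0], [[0, 0, 0.02], [0, 0, 0], 0], [[0, 0, 0], [0, 0, 0], 0], [[0, 0, 0], [0, 0, 0], 0]]}}

```text
t: 18.18
ee_pos: [458.5, -128.5, 113.6]
orientation: [-2.219, -2.218, 0.003]
ft_force: [0.4, -0.5, -0.1]
width: 87.6
```

```bash
python3 -W ignore -c "
from h import *
plan(461,-128.7,3,0,step=29,hand=0)
T=shot('top','t7');print(capang(T),[(slots(T,'top',612,24.7,z,13,20)[0]+30)%60 for z in(124,128)])"
```

```text
pos [ 458.5 -128.5  113.6] jaw -0.01 tilt -0.99999 d [   2.5   -0.2 -110.6] dj 0.01 N 4
[[-0.0001, 0.0008, 0.0277], [0, 0, -0.0], 0], [[-0.0001, 0.0008, 0.0277], [0, 0, -0.0], 0], [[-0.0001, 0.0008, 0.0277], [0, 0, -0.0], 0], [[-0.0001, 0.0008, 0.0277], [0, 0, -0.0], 0], 
(np.float64(-46.01488518298069), np.float64(76.07017820477931)) [np.float64(14.600522420857658), np.float64(14.5443467899496)]
```

Call:
{"api": "carry_out", "payload": {"rows": [[[0, 0, 0.02], [0, 0, 0], 0], [[0, 0.001, 0.03], [0, 0, 0], 0], [[0, 0, 0.025], [0, 0, 0], 0], [[0, 0, 0.018], [0, 0, 0], 0], [[0, 0, 0.012], [0, 0, 0], 0], [[0, 0, 0.006], [0, 0, 0], 0], [[0, 0, 0], [0, 0, 0], 0], [[0, 0, 0], [0, 0, 0], 0]]}}

```text
t: 18.9
ee_pos: [461.8, -128.9, 4.8]
orientation: [2.22, 2.221, 0.001]
ft_force: [0.5, 0.6, -1.0]
width: 87.9
```

Call:
{"api": "carry_out", "payload": {"rows": [[[0, 0, 0], [0, 0, 0], 0.5], [[0, 0, 0], [0, 0, 0], 0.9], [[0, 0, 0], [0, 0, 0], 0.9], [[0, 0, 0], [0, 0, 0], 0.9], [[0, 0, 0], [0, 0, 0], 0.9], [[0, 0, 0], [0, 0, 0], 0.9]]}}

```text
t: 19.4
ee_pos: [461.6, -129.0, 4.7]
orientation: [2.221, 2.221, 0.001]
ft_force: [-0.4, 0.3, 6.2]
width: 59.1
```

Call:
{"api": "carry_out", "payload": {"rows": [[[0, 0, -0.01], [0, 0, 0], 0.9], [[0, 0, -0.025], [0, 0, 0], 0.9], [[0, 0, -0.035], [0, 0, 0], 0.9], [[0, 0, -0.035], [0, 0, 0], 0.9], [[0, 0, -0.035], [0, 0, 0], 0.9], [[0, 0, -0.025], [0, 0, 0], 0.9], [[0, 0, -0.01], [0, 0, 0], 0.9], [[0, 0, 0], [0, 0, 0], 0.9]]}}

```text
t: 20.07
ee_pos: [462.4, -129.3, 181.6]
orientation: [2.218, 2.218, 0.004]
ft_force: [0.4, -0.6, -1.2]
width: 59.4
```

```bash
python3 -c "
from h import *
plan(614.3,24.4,175,22.7,step=25,hand=.9)"
```

```text
pos [ 462.4 -129.3  181.6] jaw -0.0 tilt -0.99999 d [151.9 153.7  -6.6] dj 22.7 N 9
[[0.0171, 0.0169, 0.0008], [0, 0, -0.044], 0.9], [[0.0163, 0.0176, 0.0008], [0, 0, -0.044], 0.9], [[0.0155, 0.0183, 0.0008], [0, 0, -0.044], 0.9], [[0.0147, 0.019, 0.0008], [0, 0, -0.044], 0.9], [[0.0139, 0.0196, 0.0008], [0, 0, -0.044], 0.9], [[0.013, 0.0202, 0.0008], [0, 0, -0.044], 0.9], [[0.0121, 0.0207, 0.0008], [0, 0, -0.044], 0.9], [[0.0112, 0.0213, 0.0008], [0, 0, -0.044], 0.9], [[0.0102, 0.0217, 0.0008], [0, 0, -0.044], 0.9],
```

Call:
{"api": "carry_out", "payload": {"rows": [[[0.017, 0.017, 0], [0, 0, -0.044], 0.9], [[0.0165, 0.0175, 0], [0, 0, -0.044], 0.9], [[0.0155, 0.0185, 0], [0, 0, -0.044], 0.9], [[0.0145, 0.019, 0], [0, 0, -0.044], 0.9], [[0.014, 0.0195, 0], [0, 0, -0.044], 0.9], [[0.013, 0.02, 0], [0, 0, -0.044], 0.9], [[0.012, 0.0205, 0], [0, 0, -0.044], 0.9], [[0.011, 0.0215, 0], [0, 0, -0.044], 0.9], [[0.01, 0.022, 0], [0, 0, -0.044], 0.9], [[0, 0, 0], [0, 0, 0], 0.9], [[0, 0, 0], [0, 0, 0], 0.9], [[0, 0, 0], [0, 0, 0], 0.9]]}}

```text
t: 21.07
ee_pos: [611.6, 24.2, 177.0]
orientation: [-1.74, -2.612, 0.004]
ft_force: [0.2, 0.0, -1.0]
width: 59.2
```

```bash
python3 -c "
from h import *
plan(614.3,24.4,138,22.7,step=15,hand=.9)
S=shot('side','s8');cv2.imwrite('pics/g9.png',cv2.resize(S[100:260,190:340,::-1],None,fx=3.7,fy=3.7,interpolation=cv2.INTER_CUBIC))"
```

```text
pos [611.6  24.2 177. ] jaw 22.67 tilt -0.99999 d [  2.7   0.2 -39. ] dj 0.03 N 3
[[-0.0003, 0.0009, 0.013], [0, 0, -0.0002], 0.9], [[-0.0003, 0.0009, 0.013], [0, 0, -0.0002], 0.9], [[-0.0003, 0.0009, 0.013], [0, 0, -0.0002], 0.9],
```

View pics/g9.png

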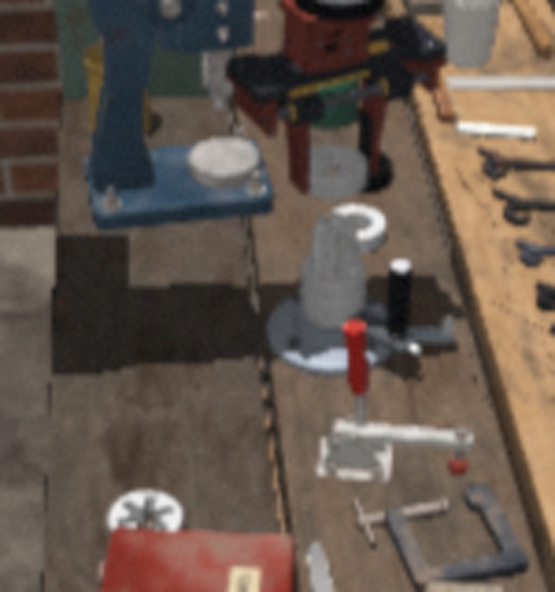

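Held level; collar 4 still at its place. Descend.

Call:
{"api": "carry_out", "payload": {"rows": [[[-0.0003, 0.0007, 0.015], [0, 0, 0], 0.9], [[0, 0.0002, 0.015], [0, 0, 0], 0.9], [[0, 0, 0.008], [0, 0, 0], 0.9], [[0, 0, 0.001], [0, 0, 0], 0.9], [[0, 0, 0], [0, 0, 0], 0.9], [[0, 0, 0], [0, 0, 0], 0.9]]}}

```text
t: 21.62
ee_pos: [614.4, 24.2, 140.7]
orientation: [1.742, 2.614, 0.0]
ft_force: [-0.7, -1.1, -0.1]
width: 59.1
```

```bash
python3 -c "
from h import *
plan(614.3,24.4,123,22.7,step=2,hand=.9);print(readout.get_obs()['ft_force'])"
```

```text
pos [614.4  24.2 140.7] jaw 22.66 tilt -1.0 d [ -0.1   0.2 -17.7] dj 0.04 N 9
[[0.0, -0.0, 0.002], [0, 0, -0.0001], 0.9], [[0.0, -0.0, 0.002], [0, 0, -0.0001], 0.9], [[0.0, -0.0, 0.002], [0, 0, -0.0001], 0.9], [[0.0, -0.0, 0.002], [0, 0, -0.0001], 0.9], [[0.0, -0.0, 0.002], [0, 0, -0.0001], 0.9], [[0.0, -0.0, 0.002], [0, 0, -0.0001], 0.9], [[0.0, -0.0, 0.002], [0, 0, -0.0001], 0.9], [[0.0, -0.0, 0.002], [0, 0, -0.0001], 0.9], [[0.0, -0.0, 0.002], [0, 0, -0.0001], 0.9], 
[-0.66181549 -1.06747411 -0.12825713]
```

Call:
{"api": "carry_out", "payload": {"rows": [[[0, 0, 0.003], [0, 0, 0], 0.9], [[0, 0, 0.003], [0, 0, 0], 0.9], [[0, 0, 0.002], [0, 0, 0], 0.9], [[0, 0, 0.002], [0, 0, 0], 0.9], [[0, 0, 0.002], [0, 0, 0], 0.9], [[0, 0, 0], [0, 0, 0], 0.9]]}}

```text
t: 22.12
ee_pos: [614.4, 24.5, 127.9]
orientation: [1.741, 2.615, 0.0]
ft_force: [1.1, -0.5, -2.1]
width: 59.2
```

Call:
{"api": "carry_out", "payload": {"rows": [[[0, 0, 0.0015], [0, 0, 0], 0.9], [[0, 0, 0.0015], [0, 0, 0], 0.9], [[0, 0, 0.0015], [0, 0, 0], 0.9], [[0, 0, 0], [0, 0, 0], 0.9]]}}

```text
t: 22.45
ee_pos: [614.6, 24.5, 123.5]
orientation: [1.741, 2.615, 0.0]
ft_force: [1.1, -1.0, -3.0]
width: 59.4
```

Call:
{"api": "carry_out", "payload": {"rows": [[[0, 0, 0.003], [0, 0, 0], 0.9], [[0, 0, 0.005], [0, 0, 0], 0.9], [[0, 0, 0.006], [0, 0, 0], 0.9], [[0, 0, 0.006], [0, 0, 0], 0.9], [[0, 0, 0.006], [0, 0, 0], 0.9], [[0, 0, 0.005], [0, 0, 0], 0.9], [[0, 0, 0.003], [0, 0, 0], 0.9], [[0, 0, 0], [0, 0, 0], 0.9]]}}

```text
t: 23.12
ee_pos: [614.5, 24.4, 88.9]
orientation: [1.741, 2.615, 0.0]
ft_force: [4.1, -1.0, -4.4]
width: 59.2
```

Call:
{"api": "carry_out", "payload": {"rows": [[[0, 0, 0], [0, 0, 0], 0.2], [[0, 0, 0], [0, 0, 0], 0.2], [[0, 0, 0], [0, 0, 0], 0.2], [[0, 0, 0], [0, 0, 0], 0.2], [[0, 0, -0.02], [0, 0, 0], 0.2], [[0, 0, -0.035], [0, 0, 0], 0.2], [[0, 0, -0.035], [0, 0, 0], 0.2], [[0, 0, -0.01], [0, 0, 0], 0.2], [[0, 0, 0], [0, 0, 0], 0.2]]}}

```text
t: 23.87
ee_pos: [616.2, 24.6, 193.3]
orientation: [1.738, 2.611, 0.006]
ft_force: [0.7, 0.5, -0.3]
width: 70.3
```

```bash
python3 -W ignore -c "
from h import *
plan(433,-221.2,185,0,step=34,hand=0)
S=shot('side','s9');cv2.imwrite('pics/g10.png',cv2.resize(S[100:260,190:340,::-1],None,fx=3.7,fy=3.7,interpolation=cv2.INTER_CUBIC))
T=shot('top','t9');q=ring(T,'top',431.4,-221,20);print(np.round(q,1),slots(T,'top',q[0],q[1],20))
"
```

```text
pos [616.2  24.6 193.3] jaw 22.7 tilt -0.99998 d [-183.2 -245.8   -8.3] dj -22.7 N 10
[[-0.0156, -0.0264, 0.0007], [0, 0, 0.0396], 0], [[-0.0166, -0.0258, 0.0007], [0, 0, 0.0396], 0], [[-0.0176, -0.0251, 0.0007], [0, 0, 0.0396], 0], [[-0.0186, -0.0244, 0.0007], [0, 0, 0.0396], 0], [[-0.0196, -0.0236, 0.0007], [0, 0, 0.0396], 0], [[-0.0205, -0.0228, 0.0007], [0, 0, 0.0396], 0], [[-0.0214, -0.022, 0.0007], [0, 0, 0.0396], 0], [[-0.0222, -0.0211, 0.0007], [0, 0, 0.0396], 0], [[-0.0231, -0.0202, 0.0007], [0, 0, 0.0396], 0], [[-0.0238, -0.0193, 0.0007], [0, 0, 0.0396], 0], 
[ 431.4 -221.    30.5] (np.float64(15.260818763067256), np.float64(25.363087419826346))
```

View pics/g10.png

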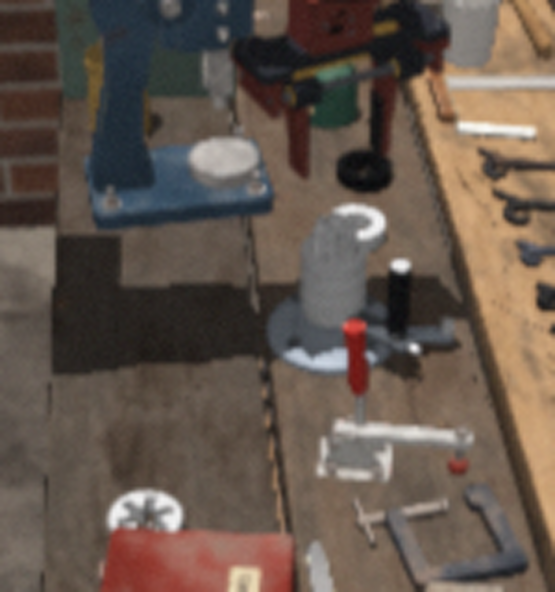

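Call:
{"api": "carry_out", "payload": {"rows": [[[-0.0155, -0.0265, 0], [0, 0, 0.0396], 0], [[-0.0165, -0.026, 0], [0, 0, 0.0396], 0], [[-0.0175, -0.025, 0], [0, 0, 0.0396], 0], [[-0.0185, -0.0245, 0], [0, 0, 0.0396], 0], [[-0.0195, -0.0235, 0], [0, 0, 0.0396], 0], [[-0.0205, -0.023, 0], [0, 0, 0.0396], 0], [[-0.0215, -0.022, 0], [0, 0, 0.0396], 0], [[-0.022, -0.021, 0.01], [0, 0, 0.0396], 0], [[-0.023, -0.02, 0.02], [0, 0, 0.0396], 0], [[-0.024, -0.0195, 0.02], [0, 0, 0.0396], 0], [[0, 0, 0.02], [0, 0, 0], 0], [[0, 0, 0], [0, 0, 0], 0]]}}

```text
t: 24.97
ee_pos: [425.9, -220.1, 115.1]
orientation: [-2.218, -2.212, 0.004]
ft_force: [-0.4, 0.9, -0.3]
width: 88.0
```

Call:
{"api": "carry_out", "payload": {"rows": [[[0, 0, 0], [0, 0, 0], 0], [[0, 0, 0], [0, 0, 0], 0]]}}

```text
t: 25.13
ee_pos: [430.5, -220.4, 119.4]
orientation: [-2.22, -2.221, 0.0]
ft_force: [-0.3, -0.0, 0.3]
width: 87.7
```

```bash
python3 -W ignore -c "
from h import *
plan(432.5,-221.3,2.5,0,step=29,hand=0)
T=shot('top','t10');print(capang(T),[(slots(T,'top',612,24.7,z,13,20)[0]+30)%60 for z in(124,128)])
S=shot('side','s10')
cv2.imwrite('pics/g11.png',np.hstack([cv2.resize(T[130:230,180:280,::-1],(380,380)),cv2.resize(S[140:220,240:320,::-1],(380,380),interpolation=cv2.INTER_CUBIC)]))"
```

```text
pos [ 430.5 -220.4  119.4] jaw 0.05 tilt -1.0 d [   2.    -0.9 -116.9] dj -0.05 N 5
[[-0.0002, 0.0004, 0.0234], [0, 0, 0.0002], 0], [[-0.0002, 0.0004, 0.0234], [0, 0, 0.0002], 0], [[-0.0002, 0.0004, 0.0234], [0, 0, 0.0002], 0], [[-0.0002, 0.0004, 0.0234], [0, 0, 0.0002], 0], [[-0.0002, 0.0004, 0.0234], [0, 0, 0.0002], 0], 
(np.float64(-46.01436744972705), np.float64(76.0718394890794)) [np.float64(13.84675882949982), np.float64(13.728472678165403)]
```

View pics/g11.png

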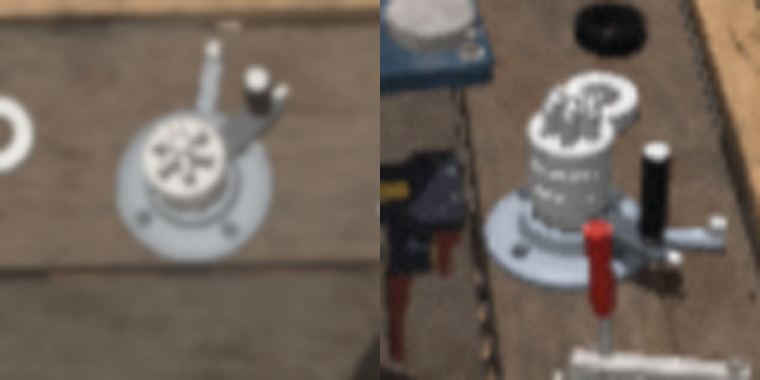

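Call:
{"api": "carry_out", "payload": {"rows": [[[-0.0008, 0, 0.02], [0, 0, 0], 0], [[0, 0.001, 0.03], [0, 0, 0], 0], [[0, 0, 0.025], [0, 0, 0], 0], [[0, 0, 0.02], [0, 0, 0], 0], [[0, 0, 0.014], [0, 0, 0], 0], [[0, 0, 0.006], [0, 0, 0], 0], [[0, 0, 0], [0, 0, 0], 0], [[0, 0, 0], [0, 0, 0], 0]]}}

```text
t: 25.9
ee_pos: [432.2, -221.6, 5.3]
orientation: [2.22, 2.222, 0.0]
ft_force: [0.4, -0.8, 1.0]
width: 87.8
```

Call:
{"api": "carry_out", "payload": {"rows": [[[0, 0, 0], [0, 0, 0], 0.5], [[0, 0, 0], [0, 0, 0], 0.9], [[0, 0, 0], [0, 0, 0], 0.9], [[0, 0, 0], [0, 0, 0], 0.9], [[0, 0, 0], [0, 0, 0], 0.9], [[0, 0, 0], [0, 0, 0], 0.9]]}}

```text
t: 26.4
ee_pos: [432.1, -222.0, 5.3]
orientation: [2.221, 2.22, 0.001]
ft_force: [1.1, 1.3, 5.8]
width: 59.6
```

Call:
{"api": "carry_out", "payload": {"rows": [[[0, 0, -0.01], [0, 0, 0], 0.9], [[0, 0, -0.025], [0, 0, 0], 0.9], [[0, 0, -0.035], [0, 0, 0], 0.9], [[0, 0, -0.035], [0, 0, 0], 0.9], [[0, 0, -0.035], [0, 0, 0], 0.9], [[0, 0, -0.025], [0, 0, 0], 0.9], [[0, 0, -0.01], [0, 0, 0], 0.9], [[0, 0, 0], [0, 0, 0], 0.9]]}}

```text
t: 27.07
ee_pos: [432.4, -222.2, 182.0]
orientation: [2.218, 2.218, 0.002]
ft_force: [0.8, -1.0, -1.9]
width: 59.4
```

```bash
python3 -c "
from h import *
plan(614.3,24.4,178,-1.1,step=27,hand=.9)"
```

```text
pos [ 432.4 -222.2  182. ] jaw -0.0 tilt -0.99999 d [181.9 246.6  -4. ] dj -1.1 N 12
[[0.0206, 0.0152, 0.0003], [0, 0, 0.0016], 0.9], [[0.0206, 0.0151, 0.0003], [0, 0, 0.0016], 0.9], [[0.0206, 0.0151, 0.0003], [0, 0, 0.0016], 0.9], [[0.0206, 0.0151, 0.0003], [0, 0, 0.0016], 0.9], [[0.0207, 0.015, 0.0003], [0, 0, 0.0016], 0.9], [[0.0207, 0.015, 0.0003], [0, 0, 0.0016], 0.9], [[0.0207, 0.015, 0.0003], [0, 0, 0.0016], 0.9], [[0.0207, 0.0149, 0.0003], [0, 0, 0.0016], 0.9], [[0.0207, 0.0149, 0.0003], [0, 0, 0.0016], 0.9], [[0.0208, 0.0149, 0.0003], [0, 0, 0.0016], 0.9], [[0.0208, 0.0148, 0.0003], [0, 0, 0.0016], 0.9], [[0.0208, 0.0148, 0.0003], [0, 0, 0.0016], 0.9],
```

Call:
{"api": "carry_out", "payload": {"rows": [[[0.0206, 0.015, 0], [0, 0, 0.0016], 0.9], [[0.0206, 0.015, 0], [0, 0, 0.0016], 0.9], [[0.0206, 0.015, 0], [0, 0, 0.0016], 0.9], [[0.0206, 0.015, 0], [0, 0, 0.0016], 0.9], [[0.0206, 0.015, 0], [0, 0, 0.0016], 0.9], [[0.0206, 0.015, 0], [0, 0, 0.0016], 0.9], [[0.0206, 0.015, 0], [0, 0, 0.0016], 0.9], [[0.0206, 0.015, 0], [0, 0, 0.0016], 0.9], [[0.0206, 0.015, 0], [0, 0, 0.0016], 0.9], [[0.0206, 0.015, 0], [0, 0, 0.0016], 0.9], [[0.0206, 0.015, 0], [0, 0, 0.0016], 0.9], [[0.0206, 0.015, 0], [0, 0, 0.0016], 0.9]]}}

```text
t: 28.07
ee_pos: [612.5, 25.0, 176.6]
orientation: [-2.24, -2.198, 0.005]
ft_force: [-0.5, 0.9, -1.2]
width: 59.3
```

Call:
{"api": "carry_out", "payload": {"rows": [[[0, 0, 0], [0, 0, 0], 0.9], [[0, 0, 0], [0, 0, 0], 0.9], [[0, 0, 0], [0, 0, 0], 0.9]]}}

```text
t: 28.32
ee_pos: [611.9, 23.6, 177.5]
orientation: [-2.24, -2.199, 0.005]
ft_force: [-0.3, 0.3, -2.4]
width: 58.7
```

```bash
python3 -c "
from h import *
plan(614.3,24.1,140,-1.1,step=15,hand=.9)
S=shot('side','s11');cv2.imwrite('pics/g12.png',cv2.resize(S[100:260,190:340,::-1],None,fx=3.7,fy=3.7,interpolation=cv2.INTER_CUBIC))"
```

```text
pos [611.9  23.6 177.5] jaw -1.08 tilt -0.99999 d [  2.4   0.5 -37.5] dj -0.02 N 3
[[0.0002, 0.0008, 0.0125], [0, 0, 0.0001], 0.9], [[0.0002, 0.0008, 0.0125], [0, 0, 0.0001], 0.9], [[0.0002, 0.0008, 0.0125], [0, 0, 0.0001], 0.9],
```

View pics/g12.png

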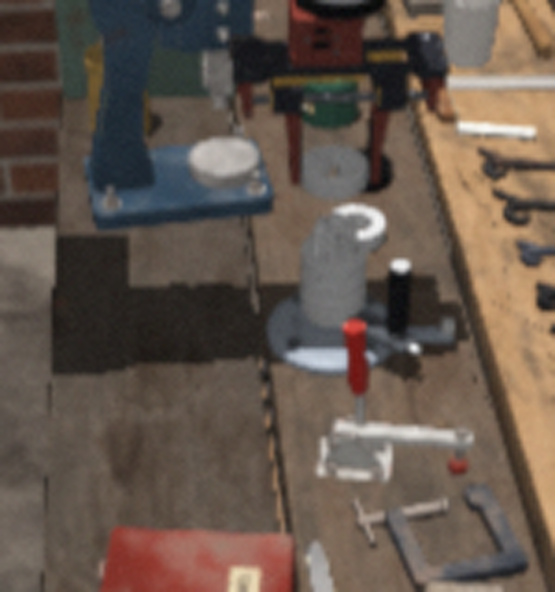

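Call:
{"api": "carry_out", "payload": {"rows": [[[0.0005, 0.0007, 0.015], [0, 0, 0], 0.9], [[0, 0.0002, 0.015], [0, 0, 0], 0.9], [[0, 0, 0.008], [0, 0, 0], 0.9], [[0, 0, 0.002], [0, 0, 0], 0.9], [[0, 0, 0], [0, 0, 0], 0.9], [[0, 0, 0], [0, 0, 0], 0.9]]}}

```text
t: 28.87
ee_pos: [614.6, 24.0, 140.0]
orientation: [2.243, 2.199, 0.0]
ft_force: [0.6, 0.0, -1.9]
width: 59.1
```

Call:
{"api": "carry_out", "payload": {"rows": [[[0, 0, 0.003], [0, 0, 0], 0.9], [[0, 0, 0.003], [0, 0, 0], 0.9], [[0, 0, 0.002], [0, 0, 0], 0.9], [[0, 0, 0.002], [0, 0, 0], 0.9], [[0, 0, 0], [0, 0, 0], 0.9]]}}

```text
t: 29.28
ee_pos: [614.2, 24.5, 129.3]
orientation: [-2.242, -2.2, 0.001]
ft_force: [-0.5, -1.2, -1.3]
width: 59.1
```

Call:
{"api": "carry_out", "payload": {"rows": [[[0, 0, 0.0015], [0, 0, 0], 0.9], [[0, 0, 0.0015], [0, 0, 0], 0.9], [[0, 0, 0.0015], [0, 0, 0], 0.9], [[0, 0, 0], [0, 0, 0], 0.9]]}}

```text
t: 29.62
ee_pos: [614.3, 24.5, 124.8]
orientation: [-2.242, -2.2, 0.001]
ft_force: [-0.2, -0.9, -1.1]
width: 59.3
```

Call:
{"api": "carry_out", "payload": {"rows": [[[0, 0, 0.003], [0, 0, 0], 0.9], [[0, 0, 0.004], [0, 0, 0], 0.9], [[0, 0, 0.004], [0, 0, 0], 0.9], [[0, 0, 0.004], [0, 0, 0], 0.9], [[0, 0, 0.002], [0, 0, 0], 0.9], [[0, 0, 0], [0, 0, 0], 0.9]]}}

```text
t: 30.12
ee_pos: [614.1, 24.4, 107.4]
orientation: [-2.242, -2.199, 0.001]
ft_force: [0.0, -0.1, -2.2]
width: 59.0
```

Call:
{"api": "carry_out", "payload": {"rows": [[[0, 0, 0], [0, 0, 0], 0.2], [[0, 0, 0], [0, 0, 0], 0.2], [[0, 0, 0], [0, 0, 0], 0.2], [[0, 0, 0], [0, 0, 0], 0.2], [[0, 0, -0.015], [0, 0, 0], 0.2], [[0, 0, -0.03], [0, 0, 0], 0.2], [[0, 0, -0.03], [0, 0, 0], 0.2], [[0, 0, -0.01], [0, 0, 0], 0.2], [[0, 0, 0], [0, 0, 0], 0.2]]}}

```text
t: 30.87
ee_pos: [616.5, 24.4, 196.5]
orientation: [2.24, 2.197, 0.007]
ft_force: [-0.4, -0.0, 0.5]
width: 70.2
```

```bash
python3 -c "
from h import *
plan(480,-40,185,-1.1,step=34,hand=.2)"
```

```text
pos [616.5  24.4 196.5] jaw -1.1 tilt -0.99998 d [-136.5  -64.4  -11.5] dj -0.0 N 5
[[-0.0134, -0.0271, 0.0021], [0, 0, 0.0], 0.2], [[-0.0134, -0.0271, 0.0021], [0, 0, 0.0], 0.2], [[-0.0134, -0.0271, 0.0021], [0, 0, 0.0], 0.2], [[-0.0134, -0.0271, 0.0021], [0, 0, 0.0], 0.2], [[-0.0134, -0.0271, 0.0021], [0, 0, 0.0], 0.2],
```

Move aside to check the stack.

Call:
{"api": "carry_out", "payload": {"rows": [[[-0.01, -0.027, 0], [0, 0, 0], 0.2], [[-0.01, -0.027, 0], [0, 0, 0], 0.2], [[-0.01, -0.027, 0], [0, 0, 0], 0.2], [[-0.01, -0.027, 0], [0, 0, 0], 0.2], [[-0.01, -0.027, 0], [0, 0, 0], 0.2], [[-0.01, -0.02, 0], [0, 0, 0], 0.2], [[0, 0, 0], [0, 0, 0], 0.2]]}}

```text
t: 31.45
ee_pos: [453.1, -33.3, 191.3]
orientation: [-2.241, -2.196, 0.006]
ft_force: [0.4, -1.0, -0.6]
width: 70.3
```

```bash
python3 -W ignore -c "
from h import *
T=shot('top','t12');S=shot('side','s12')
print(capang(T)); print(readout.get_obs()['ee_pos'])
for z in (118,120,122):print(z,np.round(ring(T,'top',612,24.7,z),1),np.round(ring(S,'side',614,24,z),1))
cv2.imwrite('pics/g13.png',np.hstack([cv2.resize(T[130:220,185:275,::-1],(390,390),interpolation=cv2.INTER_CUBIC),cv2.resize(S[140:220,240:320,::-1],(390,390),interpolation=cv2.INTER_CUBIC)]))"
```

```text
(np.float64(178.7596749223911), np.float64(75.35856583859173))
[457.68023637 -32.72491621 192.42390295]
118 [nan nan nan] [613.5  26.8  31. ]
120 [nan nan nan] [613.1  24.   30.9]
122 [nan nan nan] [612.7  21.2  30.9]
```

View pics/g13.png

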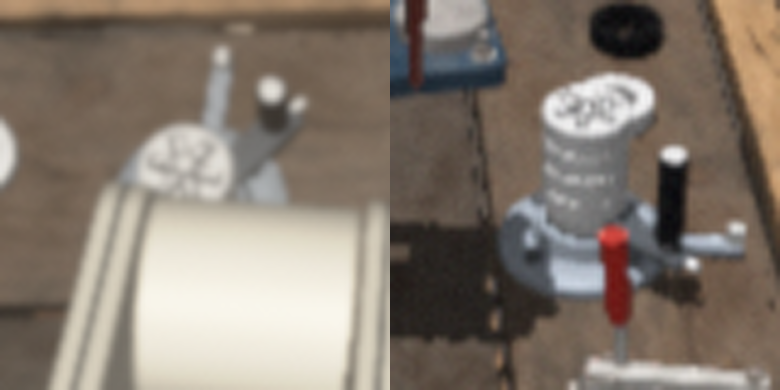

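```bash
python3 -c "
from h import *
plan(666.5,-29.5,180,0,step=32,hand=.5)"
```

```text
pos [457.7 -32.7 192.4] jaw -1.16 tilt -1.0 d [208.8   3.2 -12.4] dj 1.16 N 7
[[0.0011, 0.0298, 0.0017], [0, 0, -0.0029], 0.5], [[0.001, 0.0298, 0.0017], [0, 0, -0.0029], 0.5], [[0.0009, 0.0298, 0.0017], [0, 0, -0.0029], 0.5], [[0.0008, 0.0298, 0.0017], [0, 0, -0.0029], 0.5], [[0.0007, 0.0298, 0.0017], [0, 0, -0.0029], 0.5], [[0.0006, 0.0298, 0.0017], [0, 0, -0.0029], 0.5], [[0.0005, 0.0298, 0.0017], [0, 0, -0.0029], 0.5],
```

Call:
{"api": "carry_out", "payload": {"rows": [[[0.001, 0.03, 0], [0, 0, -0.0029], 0.5], [[0.001, 0.03, 0], [0, 0, -0.0029], 0.5], [[0.001, 0.03, 0], [0, 0, -0.0029], 0.5], [[0.001, 0.03, 0], [0, 0, -0.0029], 0.5], [[0.0005, 0.03, 0], [0, 0, -0.0029], 0.5], [[0.0005, 0.03, 0], [0, 0, -0.0029], 0.5], [[0.0005, 0.028, 0], [0, 0, -0.0029], 0.5], [[0, 0, 0.01], [0, 0, 0], 0.5], [[0, 0, 0.01], [0, 0, 0], 0.5], [[0, 0, 0.01], [0, 0, 0], 0.5], [[0, 0, 0], [0, 0, 0], 0.5], [[0, 0, 0], [0, 0, 0], 0.5]]}}

```text
t: 32.55
ee_pos: [664.8, -29.1, 161.7]
orientation: [-2.219, -2.221, 0.003]
ft_force: [0.5, 0.2, -0.2]
width: 44.2
```

```bash
python3 -c "
from h import *
plan(666.5,-29.5,66,0,step=16,hand=.5)
print(readout.get_obs()['width'])
S=shot('side','s13');cv2.imwrite('pics/g14.png',cv2.resize(S[100:240,220:360,::-1],None,fx=4,fy=4,interpolation=cv2.INTER_CUBIC))"
```

```text
pos [664.8 -29.1 161.7] jaw 0.06 tilt -1.0 d [  1.7  -0.4 -95.7] dj -0.06 N 6
[[-0.0001, 0.0003, 0.016], [0, 0, 0.0002], 0.5], [[-0.0001, 0.0003, 0.016], [0, 0, 0.0002], 0.5], [[-0.0001, 0.0003, 0.016], [0, 0, 0.0002], 0.5], [[-0.0001, 0.0003, 0.016], [0, 0, 0.0002], 0.5], [[-0.0001, 0.0003, 0.016], [0, 0, 0.0002], 0.5], [[-0.0001, 0.0003, 0.016], [0, 0, 0.0002], 0.5], 
44.20479048233894
```

View pics/g14.png

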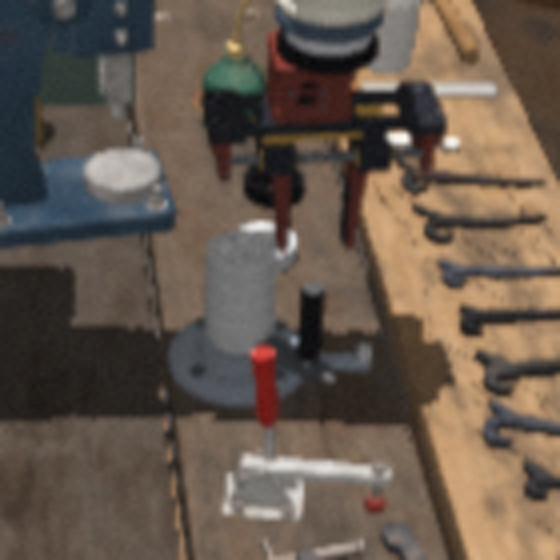

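Call:
{"api": "carry_out", "payload": {"rows": [[[0, 0.0003, 0.015], [0, 0, 0], 0.5], [[0, 0.0003, 0.015], [0, 0, 0], 0.5], [[0, 0, 0.015], [0, 0, 0], 0.5], [[0, 0, 0.015], [0, 0, 0], 0.5], [[0, 0, 0.015], [0, 0, 0], 0.5], [[0, 0, 0.014], [0, 0, 0], 0.5], [[0, 0, 0.007], [0, 0, 0], 0.5], [[0, 0, 0], [0, 0, 0], 0.5], [[0, 0, 0], [0, 0, 0], 0.5]]}}

```text
t: 33.35
ee_pos: [667.1, -29.4, 67.4]
orientation: [2.22, 2.223, 0.0]
ft_force: [0.3, 0.2, 0.3]
width: 43.9
```

```bash
python3 -c "
from h import *
plan(666.5,-29.5,66,0,step=16,hand=.5)"
```

```text
pos [667.1 -29.4  67.4] jaw 0.06 tilt -1.0 d [-0.6 -0.1 -1.4] dj -0.06 N 1
[[-0.0001, -0.0006, 0.0014], [0, 0, 0.001], 0.5],
```

Call:
{"api": "carry_out", "payload": {"rows": [[[0, -0.0005, 0], [0, 0, 0], 0.95], [[0, 0, 0], [0, 0, 0], 0.95], [[0, 0, 0], [0, 0, 0], 0.95], [[0, 0, 0], [0, 0, 0], 0.95], [[0, 0, 0], [0, 0, 0], 0.95]]}}

```text
t: 33.77
ee_pos: [666.7, -29.2, 67.8]
orientation: [2.22, 2.222, 0.001]
ft_force: [-0.8, 1.1, 3.9]
width: 19.3
```

```bash
cat >> h.py <<'E'
def circ(n,step,ax=(614.4,24.5),r=75,z=67,hand=.95,nxt=None):
    o=readout.get_obs();p=o['ee_pos'];j,M=jaw(o)
    a=np.arctan2(p[1]-ax[1],p[0]-ax[0]) if nxt is None else np.radians(nxt)
    print('ang',np.degrees(np.arctan2(p[1]-ax[1],p[0]-ax[0])).round(2),'r',np.hypot(p[0]-ax[0],p[1]-ax[1]).round(2),'z',p[2].round(1),'jaw',round(j,2),'F',o['ft_force'].round(1),'w',o['width'])
    q=np.array([ax[0]+r*np.cos(a),ax[1]+r*np.sin(a),p[2]])
    for k in range(n):
        b=a+np.radians(step)*(k+1);t=np.array([ax[0]+r*np.cos(b),ax[1]+r*np.sin(b),p[2]])
        s=M.T@(t-q);print([[round(v/1000,4) for v in s],[0,0,0],hand],end=', ');q=t
    print('end ang',np.degrees(b))
E
python3 -c "
from h import *
circ(12,6)"
```

```text
ang -45.78 r 74.99 z 67.8 jaw 0.06 F [-0.8  1.1  3.9] w 19.292861494135206
[[np.float64(0.0058), np.float64(0.0053), np.float64(0.0)], [0, 0, 0], 0.95], [[np.float64(0.0063), np.float64(0.0047), np.float64(0.0)], [0, 0, 0], 0.95], [[np.float64(0.0067), np.float64(0.004), np.float64(0.0)], [0, 0, 0], 0.95], [[np.float64(0.0071), np.float64(0.0033), np.float64(0.0)], [0, 0, 0], 0.95], [[np.float64(0.0074), np.float64(0.0025), np.float64(0.0)], [0, 0, 0], 0.95], [[np.float64(0.0077), np.float64(0.0017), np.float64(0.0)], [0, 0, 0], 0.95], [[np.float64(0.0078), np.float64(0.0009), np.float64(0.0)], [0, 0, 0], 0.95], [[np.float64(0.0078), np.float64(0.0001), np.float64(0.0)], [0, 0, 0], 0.95], [[np.float64(0.0078), np.float64(-0.0007), np.float64(-0.0)], [0, 0, 0], 0.95], [[np.float64(0.0077), np.float64(-0.0015), np.float64(-0.0)], [0, 0, 0], 0.95], [[np.float64(0.0075), np.float64(-0.0023), np.float64(-0.0)], [0, 0, 0], 0.95], [[np.float64(0.0072), np.float64(-0.0031), np.float64(-0.0)], [0, 0, 0], 0.95], end ang 26.217500211356583
```

Call:
{"api": "carry_out", "payload": {"rows": [[[0.0058, 0.0053, 0], [0, 0, 0], 0.95], [[0.0063, 0.0047, 0], [0, 0, 0], 0.95], [[0.0067, 0.004, 0], [0, 0, 0], 0.95], [[0.0071, 0.0033, 0], [0, 0, 0], 0.95], [[0.0074, 0.0025, 0], [0, 0, 0], 0.95], [[0.0077, 0.0017, 0], [0, 0, 0], 0.95], [[0, 0, 0], [0, 0, 0], 0.95]]}}

```text
t: 34.35
ee_pos: [689.1, 13.4, 67.8]
orientation: [2.219, 2.223, 0.002]
ft_force: [0.4, 2.4, 5.2]
width: 19.5
```

```bash
python3 -c "
from h import *
circ(12,6,nxt=-9.8)
T=shot('top','t14');S=shot('side','s14');cv2.imwrite('pics/g15.png',np.hstack([cv2.resize(T[110:230,180:300,::-1],(390,390),interpolation=cv2.INTER_CUBIC),cv2.resize(S[130:230,240:340,::-1],(390,390),interpolation=cv2.INTER_CUBIC)]))"
```

```text
ang -8.48 r 75.54 z 67.8 jaw 0.12 F [0.4 2.4 5.2] w 19.486695469883493
[[np.float64(0.0078), np.float64(0.0009), np.float64(0.0)], [0, 0, 0], 0.95], [[np.float64(0.0078), np.float64(0.0001), np.float64(0.0)], [0, 0, 0], 0.95], [[np.float64(0.0078), np.float64(-0.0007), np.float64(0.0)], [0, 0, 0], 0.95], [[np.float64(0.0077), np.float64(-0.0015), np.float64(0.0)], [0, 0, 0], 0.95], [[np.float64(0.0075), np.float64(-0.0023), np.float64(-0.0)], [0, 0, 0], 0.95], [[np.float64(0.0072), np.float64(-0.0031), np.float64(-0.0)], [0, 0, 0], 0.95], [[np.float64(0.0069), np.float64(-0.0038), np.float64(-0.0)], [0, 0, 0], 0.95], [[np.float64(0.0064), np.float64(-0.0045), np.float64(-0.0)], [0, 0, 0], 0.95], [[np.float64(0.0059), np.float64(-0.0052), np.float64(-0.0)], [0, 0, 0], 0.95], [[np.float64(0.0053), np.float64(-0.0057), np.float64(-0.0)], [0, 0, 0], 0.95], [[np.float64(0.0047), np.float64(-0.0063), np.float64(-0.0)], [0, 0, 0], 0.95], [[np.float64(0.004), np.float64(-0.0067), np.float64(-0.0)], [0, 0, 0], 0.95], end ang 62.199999999999996
```

View pics/g15.png

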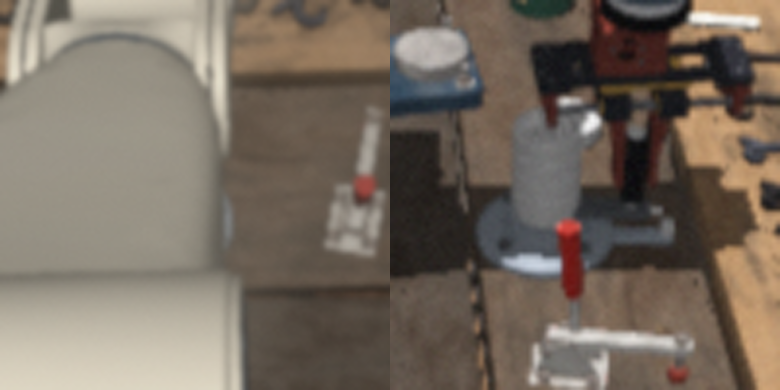

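Call:
{"api": "carry_out", "payload": {"rows": [[[0.0078, 0.0009, 0], [0, 0, 0], 0.95], [[0.0078, 0.0001, 0], [0, 0, 0], 0.95], [[0.0078, -0.0007, 0], [0, 0, 0], 0.95], [[0.0077, -0.0015, 0], [0, 0, 0], 0.95], [[0.0075, -0.0023, 0], [0, 0, 0], 0.95], [[0.0072, -0.0031, 0], [0, 0, 0], 0.95], [[0.0069, -0.0038, 0], [0, 0, 0], 0.95], [[0.0064, -0.0045, 0], [0, 0, 0], 0.95], [[0.0059, -0.0052, 0], [0, 0, 0], 0.95], [[0.0053, -0.0057, 0], [0, 0, 0], 0.95], [[0.0047, -0.0063, 0], [0, 0, 0], 0.95], [[0, 0, 0], [0, 0, 0], 0.95]]}}

```text
t: 35.45
ee_pos: [655.4, 88.3, 67.8]
orientation: [-2.22, -2.223, -0.002]
ft_force: [0.0, 3.0, 7.6]
width: 19.5
```

```bash
python3 -c "
from h import *
circ(12,6)" | sed 's/np.float64(\([^)]*\))/\1/g'
```

```text
ang 57.25 r 75.84 z 67.8 jaw 0.09 F [0.  3.  7.6] w 19.502708118403206
[[0.0039, -0.0068, -0.0], [0, 0, 0], 0.95], [[0.0032, -0.0072, -0.0], [0, 0, 0], 0.95], [[0.0024, -0.0075, -0.0], [0, 0, 0], 0.95], [[0.0016, -0.0077, -0.0], [0, 0, 0], 0.95], [[0.0008, -0.0078, -0.0], [0, 0, 0], 0.95], [[-0.0, -0.0079, -0.0], [0, 0, 0], 0.95], [[-0.0008, -0.0078, -0.0], [0, 0, 0], 0.95], [[-0.0017, -0.0077, -0.0], [0, 0, 0], 0.95], [[-0.0024, -0.0075, -0.0], [0, 0, 0], 0.95], [[-0.0032, -0.0072, -0.0], [0, 0, 0], 0.95], [[-0.0039, -0.0068, -0.0], [0, 0, 0], 0.95], [[-0.0046, -0.0063, -0.0], [0, 0, 0], 0.95], end ang 129.2540479819114
```

Call:
{"api": "carry_out", "payload": {"rows": [[[0.0039, -0.0068, -0.0005], [0, 0, 0], 0.95], [[0.0032, -0.0072, -0.0005], [0, 0, 0], 0.95], [[0.0024, -0.0075, 0], [0, 0, 0], 0.95], [[0.0016, -0.0077, 0], [0, 0, 0], 0.95], [[0.0008, -0.0078, 0], [0, 0, 0], 0.95], [[0, -0.0079, 0], [0, 0, 0], 0.95], [[-0.0008, -0.0078, 0], [0, 0, 0], 0.95], [[-0.0016, -0.0077, 0], [0, 0, 0], 0.95], [[-0.0024, -0.0075, 0], [0, 0, 0], 0.95], [[-0.0032, -0.0072, 0], [0, 0, 0], 0.95], [[-0.0039, -0.0068, 0], [0, 0, 0], 0.95], [[0, 0, 0], [0, 0, 0], 0.95]]}}

```text
t: 36.45
ee_pos: [571.3, 86.0, 67.8]
orientation: [-2.219, -2.221, 0.004]
ft_force: [-4.7, 2.6, 3.1]
width: 19.2
```

```bash
python3 -c "
from h import *
circ(12,6)" | sed 's/np.float64(\([^)]*\))/\1/g'
```

```text
ang 125.03 r 75.13 z 67.8 jaw 0.05 F [-4.7  2.6  3.1] w 19.193699376829173
[[-0.0048, -0.0062, 0.0], [0, 0, 0], 0.95], [[-0.0055, -0.0056, 0.0], [0, 0, 0], 0.95], [[-0.006, -0.005, 0.0], [0, 0, 0], 0.95], [[-0.0065, -0.0044, 0.0], [0, 0, 0], 0.95], [[-0.0069, -0.0037, 0.0], [0, 0, 0], 0.95], [[-0.0073, -0.0029, 0.0], [0, 0, 0], 0.95], [[-0.0075, -0.0022, 0.0], [0, 0, 0], 0.95], [[-0.0077, -0.0014, 0.0], [0, 0, 0], 0.95], [[-0.0078, -0.0005, 0.0], [0, 0, 0], 0.95], [[-0.0078, 0.0003, 0.0], [0, 0, 0], 0.95], [[-0.0078, 0.0011, -0.0], [0, 0, 0], 0.95], [[-0.0076, 0.0019, -0.0], [0, 0, 0], 0.95], end ang 197.03479039101768
```

Call:
{"api": "carry_out", "payload": {"rows": [[[-0.0048, -0.0062, 0], [0, 0, 0], 0.95], [[-0.0055, -0.0056, 0], [0, 0, 0], 0.95], [[-0.006, -0.005, 0], [0, 0, 0], 0.95], [[-0.0065, -0.0044, 0], [0, 0, 0], 0.95], [[-0.0069, -0.0037, 0], [0, 0, 0], 0.95], [[-0.0073, -0.0029, 0], [0, 0, 0], 0.95], [[-0.0075, -0.0022, 0], [0, 0, 0], 0.95], [[-0.0077, -0.0014, 0], [0, 0, 0], 0.95], [[-0.0078, -0.0005, 0], [0, 0, 0], 0.95], [[-0.0078, 0.0003, 0], [0, 0, 0], 0.95], [[-0.0078, 0.0011, 0], [0, 0, 0], 0.95], [[0, 0, 0], [0, 0, 0], 0.95]]}}

```text
t: 37.45
ee_pos: [541.8, 9.4, 67.8]
orientation: [-2.22, -2.22, 0.005]
ft_force: [-5.0, -4.6, 4.4]
width: 19.5
```

```bash
python3 -c "
from h import *
circ(12,6)
S=shot('side','s15');cv2.imwrite('pics/g16.png',cv2.resize(S[100:240,220:360,::-1],None,fx=4,fy=4,interpolation=cv2.INTER_CUBIC))" | sed 's/np.float64(\([^)]*\))/\1/g'
```

```text
ang -168.22 r 74.15 z 67.8 jaw 0.02 F [-5.  -4.6  4.4] w 19.530544846554182
[[-0.0076, 0.002, -0.0], [0, 0, 0], 0.95], [[-0.0073, 0.0028, -0.0], [0, 0, 0], 0.95], [[-0.007, 0.0035, -0.0], [0, 0, 0], 0.95], [[-0.0066, 0.0042, -0.0], [0, 0, 0], 0.95], [[-0.0061, 0.0049, -0.0], [0, 0, 0], 0.95], [[-0.0056, 0.0055, -0.0], [0, 0, 0], 0.95], [[-0.005, 0.0061, -0.0], [0, 0, 0], 0.95], [[-0.0043, 0.0066, -0.0], [0, 0, 0], 0.95], [[-0.0036, 0.007, -0.0], [0, 0, 0], 0.95], [[-0.0028, 0.0073, -0.0], [0, 0, 0], 0.95], [[-0.0021, 0.0076, -0.0], [0, 0, 0], 0.95], [[-0.0013, 0.0077, -0.0], [0, 0, 0], 0.95], end ang -96.22389258612462
```

View pics/g16.png

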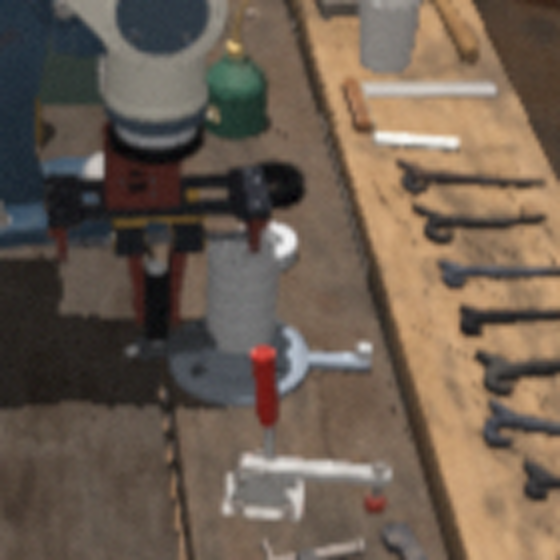

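Call:
{"api": "carry_out", "payload": {"rows": [[[-0.0076, 0.002, 0], [0, 0, 0], 0.95], [[-0.0073, 0.0028, 0], [0, 0, 0], 0.95], [[-0.007, 0.0035, 0], [0, 0, 0], 0.95], [[-0.0066, 0.0042, 0], [0, 0, 0], 0.95], [[-0.0061, 0.0049, 0], [0, 0, 0], 0.95], [[-0.0056, 0.0055, 0], [0, 0, 0], 0.95], [[-0.005, 0.0061, 0], [0, 0, 0], 0.95], [[-0.0043, 0.0066, 0], [0, 0, 0], 0.95], [[-0.0036, 0.007, 0], [0, 0, 0], 0.95], [[-0.0028, 0.0073, 0], [0, 0, 0], 0.95], [[-0.0021, 0.0076, 0], [0, 0, 0], 0.95], [[0, 0, 0], [0, 0, 0], 0.95]]}}

```text
t: 38.5
ee_pos: [601.7, -48.5, 67.9]
orientation: [2.22, 2.222, -0.002]
ft_force: [1.4, -7.1, -1.3]
width: 19.4
```

```bash
python3 -c "
from h import *
circ(12,6)" | sed 's/np.float64(\([^)]*\))/\1/g'
```

```text
ang -99.85 r 74.06 z 67.9 jaw 0.05 F [ 1.4 -7.1 -1.3] w 19.41171196314409
[[-0.0009, 0.0078, 0.0], [0, 0, 0], 0.95], [[-0.0001, 0.0078, 0.0], [0, 0, 0], 0.95], [[0.0007, 0.0078, 0.0], [0, 0, 0], 0.95], [[0.0015, 0.0077, -0.0], [0, 0, 0], 0.95], [[0.0023, 0.0075, -0.0], [0, 0, 0], 0.95], [[0.0031, 0.0072, -0.0], [0, 0, 0], 0.95], [[0.0038, 0.0069, -0.0], [0, 0, 0], 0.95], [[0.0045, 0.0064, -0.0], [0, 0, 0], 0.95], [[0.0052, 0.0059, -0.0], [0, 0, 0], 0.95], [[0.0058, 0.0053, -0.0], [0, 0, 0], 0.95], [[0.0063, 0.0047, -0.0], [0, 0, 0], 0.95], [[0.0067, 0.004, -0.0], [0, 0, 0], 0.95], end ang -27.84753802622264
```

Call:
{"api": "carry_out", "payload": {"rows": [[[-0.0015, 0.0078, 0], [0, 0, 0], 0.95], [[-0.0005, 0.0078, 0], [0, 0, 0], 0.95], [[0.0007, 0.0078, 0], [0, 0, 0], 0.95], [[0.0015, 0.0077, 0], [0, 0, 0], 0.95], [[0.0023, 0.0075, 0], [0, 0, 0], 0.95], [[0.0031, 0.0072, 0], [0, 0, 0], 0.95], [[0.0038, 0.0069, 0], [0, 0, 0], 0.95], [[0.0045, 0.0064, 0], [0, 0, 0], 0.95], [[0.0052, 0.0059, 0], [0, 0, 0], 0.95], [[0.0058, 0.0053, 0], [0, 0, 0], 0.95], [[0, 0, 0], [0, 0, 0], 0.95], [[0, 0, 0], [0, 0, 0], 0.95]]}}

```text
t: 39.5
ee_pos: [673.3, -21.8, 67.9]
orientation: [2.218, 2.221, 0.004]
ft_force: [6.0, -1.1, -5.8]
width: 19.3
```

```bash
python3 -c "
from h import *
circ(6,5)" | sed 's/np.float64(\([^)]*\))/\1/g'
```

```text
ang -38.18 r 74.95 z 67.9 jaw 0.08 F [ 6.  -1.1 -5.8] w 19.346368295653672
[[0.0053, 0.0038, 0.0], [0, 0, 0], 0.95], [[0.0056, 0.0033, 0.0], [0, 0, 0], 0.95], [[0.0059, 0.0028, 0.0], [0, 0, 0], 0.95], [[0.0061, 0.0023, 0.0], [0, 0, 0], 0.95], [[0.0063, 0.0018, 0.0], [0, 0, 0], 0.95], [[0.0064, 0.0012, 0.0], [0, 0, 0], 0.95], end ang -8.176357108017493
```

```bash
python3 -c "
from h import *
S=np.load('pics/s12.npy');T=np.load('pics/top0.npy')
def blob(im,u,v,w,thr):
    g=im.min(axis=2).astype(float)[v-w:v+w+1,u-w:u+w+1];m=np.clip(g-thr,0,None);yy,xx=np.mgrid[v-w:v+w+1,u-w:u+w+1];return (m*xx).sum()/m.sum(),(m*yy).sum()/m.sum()
for thr in(120,150,170):
  b=blob(S,311,187,3,thr);p=ray('side',*b,24);d=p[:2]-[613.8,23.7];print(b,p,np.degrees(np.arctan2(d[1],d[0])),np.hypot(*d))
  b=blob(T,236,143,3,thr);p=ray('top',*b,24);d=p[:2]-[612,24.7];print(b,p,np.degrees(np.arctan2(d[1],d[0])),np.hypot(*d))
cv2.imwrite('pics/g17.png',np.hstack([view(T,'top',612,24.7,24,half=125,s=1.55,r=(108,)),view(np.load('pics/s12.npy'),'side',614,24,24,half=125,s=1.55,r=(108,))])[:,:,::-1])
"
```

```text
(np.float64(310.1526104417671), np.float64(187.32530120481928)) [717.93721458   1.33825117  24.        ] -12.11928482105455 106.51106642883984
(np.float64(235.57840375586855), np.float64(143.2037558685446)) [716.43762643   7.59278288  24.        ] -9.302617930122976 105.82946041876531
(np.float64(310.5018867924528), np.float64(186.80377358490566)) [719.62553706   4.10934838  24.        ] -10.487985427959568 107.62359371711585
(np.float64(235.62116991643455), np.float64(142.87186629526462)) [717.4857905    7.45326794  24.        ] -9.285596132221388 106.88639653339236
(np.float64(310.6371681415929), np.float64(186.35398230088495)) [720.51511825   6.55296446  24.        ] -9.128287856458334 108.08393632223637
(np.float64(235.59504132231405), np.float64(142.61157024793388)) [718.31254815   7.52431286  24.        ] -9.177317703291433 107.69104940790851
```

View pics/g17.png

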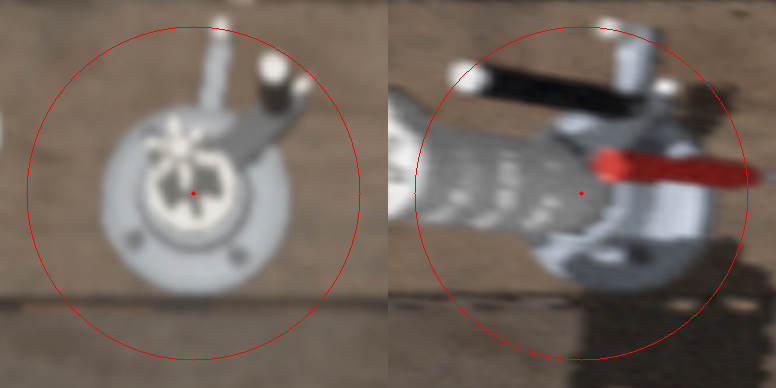

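Call:
{"api": "carry_out", "payload": {"rows": [[[0.0053, 0.0038, 0], [0, 0, 0], 0.95], [[0.0056, 0.0033, 0], [0, 0, 0], 0.95], [[0.0059, 0.0028, 0], [0, 0, 0], 0.95], [[0.0061, 0.0023, 0], [0, 0, 0], 0.95], [[0.0045, 0.0013, 0], [0, 0, 0], 0.95], [[0.0025, 0.0005, 0], [0, 0, 0], 0.95], [[0, 0, 0], [0, 0, 0], 0.95], [[0, 0, 0], [0, 0, 0], 0.95], [[0, 0, 0], [0, 0, 0], 0.95]]}}

```text
t: 40.25
ee_pos: [687.9, 7.9, 68.0]
orientation: [2.217, 2.22, 0.006]
ft_force: [8.6, -1.9, -8.3]
width: 19.3
```

```bash
python3 -c "
from h import *
circ(1,1)" | sed 's/np.float64(\([^)]*\))/\1/g'
```

```text
ang -12.7 r 75.32 z 68.0 jaw 0.07 F [ 8.6 -1.9 -8.3] w 19.345504043280776
[[0.0013, 0.0003, 0.0], [0, 0, 0], 0.95], end ang -11.699367171176426
```

Call:
{"api": "carry_out", "payload": {"rows": [[[0.0023, 0.0012, 0.0007], [0, 0, 0], 0.95], [[0.0023, 0.0012, 0.0007], [0, 0, 0], 0.95], [[0, 0, 0], [0, 0, 0], 0.95], [[0, 0, 0], [0, 0, 0], 0.95], [[0, 0, 0], [0, 0, 0], 0.95]]}}

```text
t: 40.67
ee_pos: [688.9, 12.7, 67.8]
orientation: [2.219, 2.221, 0.003]
ft_force: [2.5, -2.0, 5.3]
width: 19.5
```

```bash
python3 -c "
from h import *
circ(1,1)" | sed 's/np.float64(\([^)]*\))/\1/g'
```

```text
ang -8.97 r 75.47 z 67.8 jaw 0.07 F [ 2.5 -2.   5.3] w 19.45878965655253
[[0.0013, 0.0002, 0.0], [0, 0, 0], 0.95], end ang -7.967620118786295
```

Call:
{"api": "carry_out", "payload": {"rows": [[[0, 0, 0], [0, 0, 0], 0.55], [[0, 0, 0], [0, 0, 0], 0.55], [[0, 0, 0], [0, 0, 0], 0.55], [[0, 0, 0], [0, 0, 0], 0.55], [[0, 0, -0.01], [0, 0, 0], 0.55], [[0, 0, -0.03], [0, 0, 0], 0.55], [[0, 0, -0.035], [0, 0, 0], 0.55], [[0, 0, -0.035], [0, 0, 0], 0.55], [[0, 0, -0.02], [0, 0, 0], 0.55], [[0, 0, 0], [0, 0, 0], 0.55]]}}

```text
t: 41.5
ee_pos: [690.8, 12.6, 203.5]
orientation: [2.215, 2.218, 0.011]
ft_force: [1.5, -0.6, 0.2]
width: 39.4
```

Call:
{"api": "carry_out", "payload": {"rows": [[[-0.015, -0.025, 0], [0, 0, 0], 0.5], [[-0.015, -0.03, 0], [0, 0, 0], 0.5], [[-0.015, -0.03, 0], [0, 0, 0], 0.5], [[-0.015, -0.03, 0], [0, 0, 0], 0.5], [[-0.015, -0.03, 0], [0, 0, 0], 0.5], [[-0.015, -0.03, 0], [0, 0, 0], 0.5], [[-0.015, -0.03, 0], [0, 0, 0], 0.5], [[-0.015, -0.03, 0], [0, 0, 0], 0.5], [[-0.01, -0.02, 0], [0, 0, 0], 0.5], [[0, 0, 0], [0, 0, 0], 0.5], [[0, 0, 0], [0, 0, 0], 0.5]]}}

```text
t: 42.42
ee_pos: [432.0, -118.0, 196.8]
orientation: [-2.222, -2.221, -0.0]
ft_force: [1.0, -0.1, 0.8]
width: 43.7
```

```bash
python3 -W ignore -c "
from h import *
T=shot('top','t20');S=shot('side','s20');print(readout.get_obs()['ee_pos'],capang(T,g0=-9))
print(np.round(ring(S,'side',614,24,120),1), np.round(ring(T,'top',612,24.7,120),1))
print('plain',np.round(ring(T,'top',654.3,181.3,20),1))
cv2.imwrite('pics/g20.png',np.hstack([cv2.resize(T[110:230,180:300,::-1],(390,390),interpolation=cv2.INTER_CUBIC),cv2.resize(S[130:230,240:340,::-1],(390,390),interpolation=cv2.INTER_CUBIC)]))"
```

```text
[ 433.74303045 -117.71303476  196.95386405] (np.float64(-10.635169498404025), np.float64(77.28885670621978))
[613.2  23.7  31.1] [611.5  24.6  30.2]
plain [654.3 181.3  30.2]
```

View pics/g20.png

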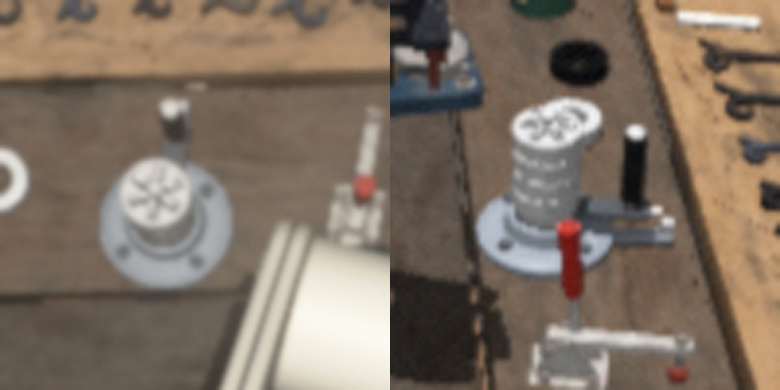

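```bash
python3 -W ignore -c "
from h import *
T=np.load('pics/t20.npy');S=np.load('pics/s20.npy')
cv2.imwrite('pics/g21.png',np.hstack([cv2.resize(T[130:165,220:255,::-1],(390,390),interpolation=cv2.INTER_CUBIC),cv2.resize(S[155:200,280:325,::-1],(390,390),interpolation=cv2.INTER_CUBIC)]))
for a in(-8,-9.2,-10.5):
  c,s=np.cos(np.radians(a)),np.sin(np.radians(a))
  print(a,proj('top',[612+75*c,24.7+75*s,115]),proj('top',[612+102*c,24.7+102*s,35]),proj('top',[612+108*c,24.7+108*s,24]),proj('side',[614+75*c,23.8+75*s,115]),proj('side',[614+102*c,23.8+102*s,39]))
g=T.min(axis=2);print(g[136:152,228:246])
g=S.min(axis=2);print(g[158:168,296:306])
"
```

```text
-8 [231.0531436  143.19579349] [234.36652439 143.15038857] [234.884161   142.42745085] [302.64096092 164.01251937] [309.21029825 182.44526125]
-9.2 [231.61159627 143.26326447] [235.0725943  143.23567034] [235.62432066 142.5168058 ] [302.64341471 164.28510012] [309.22089564 182.82494127]
-10.5 [232.21460499 143.3489824 ] [235.83504774 143.34401859] [236.4235959  142.63033063] [302.63485621 164.58040211] [309.21760739 183.23650798]
[[ 77  78  77  75  72  70  66  65  72  87  99 105 108 110 103  85  70  64]
 [ 84  84  82  80  79  75  73  71  76  84  93  98 102 103  99  86  77  74]
 [ 88  89  88  87  87  85  84  82  83  85  88  90  91  92  91  86  82  82]
 [ 90  93  99 104 106 102  97  95  94  92  90  91  90  88  89  88  88  87]
 [ 93 105 125 140 143 135 125 124 125 112  98  91  89  88  88  87  89  88]
 [101 130 161 179 183 176 164 161 161 138 109  92  88  87  87  86  88  87]
 [108 146 182 200 203 198 187 175 172 148 112  90  86  86  85  85  85  85]
 [105 144 185 205 209 204 184 162 159 140 107  90  87  86  85  85  84  83]
 [ 95 129 171 195 201 191 161 131 129 120 101  87  85  84  84  84 
[... 265 characters left out ...]
54  69  86  89  85  84  83  82  82  82  81]
 [ 88  79  64  54  51  49  50  52  63  79  83  82  82  82  83  83  82  81]
 [ 87  81  67  55  50  51  51  53  62  73  78  79  82  82  82  81  81  81]
 [ 87  81  73  60  54  51  51  52  62  72  76  78  81  82  82  81  81  82]]
[[ 82  81  83  89  86  85  88  83  79  84]
 [ 83  82  81  83  84  86  87  83  83  83]
 [ 84  82  81  81  81  79  82  83  81  83]
 [ 78  82  78  82  85  93 103 103  94  86]
 [ 82  82  78  79 103 162 203 197 161 106]
 [ 84  86  85  86 132 214 236 234 207 138]
 [ 84  89  83  82 109 187 226 227 204 127]
 [ 83  83  85  78  59 100 155 164 138  77]
 [ 88  86  89  75  37  34  54  54  47  42]
 [ 88  90  89  75  35  16  21  19  21  37]]
```

View pics/g21.png

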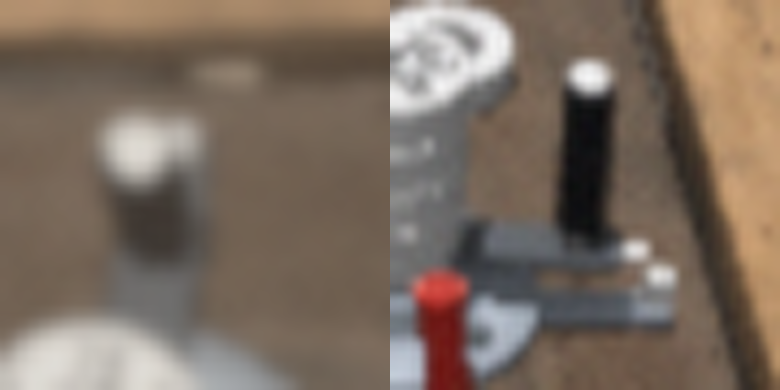

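```bash
python3 -c "
from h import *
o=readout.get_obs();print(o['t'],o['ft_force'],o['width']);print(close_job())"
```

```text
42.5167 [ 0.43276776 -1.37266785 -0.42430993] 43.571178209459994
the job is handed in; nothing more can be done
None
```

I loaded all four splined collars onto the arbor, cranked the stand round, left the handle at the index block, and handed the job in at t = 42.5 s. One collar had been knocked aside by about 3 cm partway through, so I measured it again before picking it up.

- **Collars:** the side camera puts the top of the stack at 120 mm above the bench, which is fully home for four collars. The plain ring's measured position had not changed, and I did not touch the black look-alike.
- **Crank:** I took the handle counter-clockwise from about −46° in the world frame, past the index block at −9.2°, and once fully round back to it, with wrist-force components under 10 N. It is released, and the gripper is well clear.
- **Final angle:** the robot's last reading before letting go was −9.0°, against the measured index direction of −9.2°.
- **Disagreement:** the last automatic top-view reading of the handle cap gave −10.6°. The white pointer and index block sit right beside the cap and pull that reading off. Reading the brightest part of the cap by hand gives roughly −9.6°. The side view was consistent with −9.2° but is a weak check on this angle.

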